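Stand the fallen soap bottle in the sink caddy

TASK

The dish-soap bottle has toppled and will not fit in the sink caddy while the divider is in it. First slide the divider straight up out of the caddy and stand it upright in any slot of the drying rack; then stand the bottle upright on the open counter and let go of it, take it again by its cap from above, and lower it gently (no dropping) into the caddy so that it stands upright on the caddy's floor. Leave the mug and jar where they are.

Things in the scene. Friction and masses are not known exactly. Their poses are not given: they have to be found in the camera images.
- caddy: Grey open sink caddy, fixed, 104 (x) x 102 (y) x 75 mm high, at the left or right. Origin: centre of underside, z up. One bay 84 (x) x 94 mm (y) centred on the origin, floor 5 mm up. At y = 0 both x walls have an upright groove (8 mm wide, 6 deep) holding the divider, which splits the bay into 45 mm halves, too narrow for the bottle.
- divider: White plastic panel, 93 mm wide (x), 105 tall (z), 80 g: blade 5 mm thick (y), top 22 mm a rim 10 mm thick for pinching. Origin: middle of its lower edge. Starts standing in the caddy's grooves on the caddy floor, axes along the caddy's, top 35 mm above the caddy walls; slides straight up and out.
- rack: Drying rack, fixed, on the other side from the caddy. Grey base 130 (x) x 90 (y) x 8 mm high; four 6 mm wire arches at y = -27, -9, 9, 27 mm, legs at x = -32 and 32, top 72 mm up, make three empty slots along x, centred at y = -18, 0, 18, 12 mm clear. The panel stands on the base in a slot, width along rack x, leaning up to 0.15 rad. Origin: centre of underside, z up.
- bottle: Amber soap bottle, 0.3 kg: body 46 (x) x 58 (y) x 120 mm (z), flat base, conical shoulder, round white cap 27 mm across from 135 to 165 mm above the base. Origin: centre of the base; z towards the cap. Starts lying on a 58 mm wide face (x vertical, y and z level; 46 mm high, does not roll) on open counter between caddy and rack, cap roughly away from the robot.
- mug: White mug 80 mm in diameter and 90 mm high, upright; bystander. Origin: centre of its underside.
- jar: Short amber jar with a steel lid, 60 mm in diameter, 90 mm high, upright; bystander. Origin: centre of its underside.
There are look-alikes about, which are no part of the job. Leave any green look-alike of the bottle alone. There is more than one size of the divider; the one meant has the size given above.

How it is judged:
By the outcome, as a careful person would: the job done as asked, in the order asked, and still so for the second after the job is handed in, with the robot touching nothing.
It also fails if it takes over 72 s, if anything falls off the work surface, if the arm or the gripper's body presses on something with over 40 N, if the wrist force passes 120 N, or if a joint passes its speed limit or range.

ROBOT

A 6-joint arm with a two-finger parallel gripper is mounted at the origin on the work surface. World frame = base frame: x ahead of the robot, y to its left, z up, the work surface at z = 0. Lengths are in m, angles in rad, forces in N, time in s.
With the tool pointing down it reaches from about 0.425 to 0.95 m from the base axis. Payload 14.7 kg.
Tool frame: the origin (TCP) lies on the centre line of the jaws, within the pads' length; the fingertips stand 14 mm ahead of it and the grasp point (between the pads) lies 5 mm behind it (tip_extent is the distance from the TCP to the fingertips, in m); z points along the fingers, y is the line along which they close (so a half turn about z gives the same grasp; the last joint's range is limited). The gripper opens to 85 mm and grips with 20 to 120 N. Pads are 22 mm wide; open, the fingers measure 114 mm over their backs; the gripper's body (76 mm by 85 mm) begins 54 mm behind the grasp point. The pads swing forward as they close: fully open they stand 13 mm farther back than shut.
Start: joints at [-1.161, 0.48, 1.596, -0, 1.065, -0.047], TCP at [0.287, -0.583, 0.245] pointing down, gripper open.
Joint ranges: [-2.75, 2.75], [-0.82, 2.05], [0.23, 2.67], [-1.56, 4.7], [0.09, 2.69], [-2.92, 2.92]. Speed limits (rad/s): [1.89, 1.89, 2.39, 3.01, 3.01, 3.01].

INTERFACE

Orientations are given as a 3x3 rotation matrix whose columns are the frame's x, y, z axes.
In Python, from plant import get_state, get_image, hand_in, tip_extent gives the robot as it stands. The module is installed in compiled form; this text tells all that it offers.
- The arm moves only by the tool send_rows, never from a script. Its argument "plan" is a list of rows, each an object with "xyz": the shift along the tool's x, y, z normalised to -1 to 1, where 1 is 0.4 m, a list of three; "delta_rot": the turn, a rotation vector about the tool's x, y, z normalised to -1 to 1, where 1 is 120 degrees, a list of three. In form: [{"xyz": [x, y, z], "delta_rot": [ax, ay, az]}, ...]. A call has 1 to 5 rows; each row is the pose to reach, as a shift and turn from the pose commanded when the call began, along the tool's axes at that moment; what a row does not reach only later rows make up. A row lasts 1/10 s, in which the tool goes at most 50 mm and 8.59 degrees, less where a joint would pass 70% of its speed; a pose out of reach is approached as far as the arm can. A call with a number of a shift or a turn outside -1 to 1 is refused whole. A call with a gripper value outside its range is refused whole. "hand" is the closure, from 0 (fully open) to 1 (shut), set as the call begins (left out, the last holds). The fingers move at their own pace and stop on an object; "squeeze" is the grip in N (left out, the last holds). Time passes only in rows, so rows that repeat a pose let the fingers close. It gives the time, the measured TCP pose, the force, the opening and the grip force at its end, in the units of the state.
- get_state(): the state, without advancing time (a new reading comes with each control period).
- get_image(name): name is "side" or "top" or "wrist"; returns a dict with "img" (384x512x3 uint8, blue, green, red), "fx", "fy", "cx", "cy" (pixels), "extrinsics" (4x4, takes a point from camera to world coordinates). Camera axes: x right, y down, z forward; pixel columns grow to the right and rows downward; lengths in m; the calibration is good to about 2 mm. The wrist camera is an equidistant fisheye: a pixel r from the principal point sees the ray r / f radians off the axis. A picture is of the moment at which its call begins. There is no depth.
- hand_in(): hands the job in; it is judged then, once.
The state is a dict: "time": time; "joint_positions": joint angles; "qd": joint speeds; "joint_efforts": joint torques, N m; "tcp_pos": TCP position; "tcp_rot": TCP orientation; "contact_force": force on the tool from outside, world axes, zero at the start; "torque": the same for the moment, N m; "width": finger opening in m; "gripper_force": force on a finger pad.
Only numpy, scipy, OpenCV 4.12 (cv2) and the standard library are available. Lean on these libraries where they do the work, as an engineer would, in place of code of your own. Each camera call takes 0.05 s, during which the arm holds its last target. There are 200 camera calls.

## Working session

There is one attempt and no reset: what is moved stays moved. The work goes in short steps, Python scripts to look and compute and a tool call to move; the robot and the scene stay as the last step left them, time stands still between calls to the robot, and variables do not carry over. Pictures are saved under pics/ and viewed, at most 10 in all, crops included, and the job is handed in when it is done.

Besides the shell and the picture viewer there is one more tool, called after "Call:" as name(argument=value, ...) on one line, values as JSON. send_rows: Moves the arm, as the interface text tells. Its arguments: {"type":"object","properties":{"plan":{"type":"array","items":{"type":"object","properties":{"xyz":{"type":"array","items":{"type":"number","minimum":-1,"maximum":1}},"delta_rot":{"type":"array","items":{"type":"number","minimum":-1,"maximum":1}}}}},"hand":{"type":"number"},"squeeze":{"type":"number"}},"required":["plan"]}

```bash
mkdir -p pics; cat > h.py <<'E'
import numpy as np, cv2, pickle
from plant import get_state, get_image, hand_in, tip_extent
def snap(n,tag):
    d=get_image(n); cv2.imwrite(f'pics/{tag}.png',d['img']); pickle.dump(d,open(f'{tag}.pkl','wb')); return d
def load(tag): return pickle.load(open(f'{tag}.pkl','rb'))
def ray(d,u,v,fish=False):
    x=(u-d['cx'])/d['fx'];y=(v-d['cy'])/d['fy']
    if fish:
        r=np.hypot(x,y); s=np.sin(r)/r if r>1e-9 else 1; k=np.array([x*s,y*s,np.cos(r)])
    else: k=np.array([x,y,1.])
    E=np.array(d['extrinsics']); k=E[:3,:3]@k
    return E[:3,3],k/np.linalg.norm(k)
def plane(d,u,v,z,fish=False):
    o,k=ray(d,u,v,fish); return o+k*(z-o[2])/k[2]
def proj(d,p):
    E=np.array(d['extrinsics']); q=E[:3,:3].T@(np.array(p)-E[:3,3]); return d['fx']*q[0]/q[2]+d['cx'],d['fy']*q[1]/q[2]+d['cy']
def st():
    s=get_state(); print(s['time'],np.round(s['tcp_pos'],4),np.round(s['tcp_rot'],3).tolist(),np.round(s['contact_force'],1),s['width'],s['gripper_force'],np.round(s['joint_positions'],3))
    return s
E
python3 - <<'E'
from h import *
for n in('top','side'):
    d=snap(n,n+'0'); print(n,d['fx'],d['fy'],d['cx'],d['cy'],np.round(d['extrinsics'],3).tolist())
a=[cv2.imread(f'pics/{n}0.png') for n in('top','side')]
cv2.imwrite('pics/t2.png',cv2.resize(a[0],(800,600),interpolation=cv2.INTER_CUBIC))
cv2.imwrite('pics/s2.png',cv2.resize(a[1],(800,600),interpolation=cv2.INTER_CUBIC))
st();print(tip_extent)
E
```

```text
top 383.4954164662754 383.4954164662754 256.98235377647313 190.48387207344936 [[-0.015, -0.994, 0.109, 0.404], [-1.0, 0.015, -0.005, -0.086], [0.004, -0.109, -0.994, 1.012], [0.0, 0.0, 0.0, 1.0]]
side 408.5037649142793 408.5037649142793 259.9505335316599 186.96386421625556 [[0.712, -0.367, 0.599, -0.25], [-0.702, -0.377, 0.604, -0.825], [0.004, -0.85, -0.527, 0.72], [0.0, 0.0, 0.0, 1.0]]
0.1 [ 0.2866 -0.583   0.2447] [[0.897, 0.441, -0.0], [0.441, -0.897, 0.001], [0.0, -0.001, -1.0]] [-0.6 -0.5 -0.1] 0.0854121828138728 0.0 [-1.161  0.481  1.597  0.     1.065 -0.047]
0.014
```

View pics/t2.png

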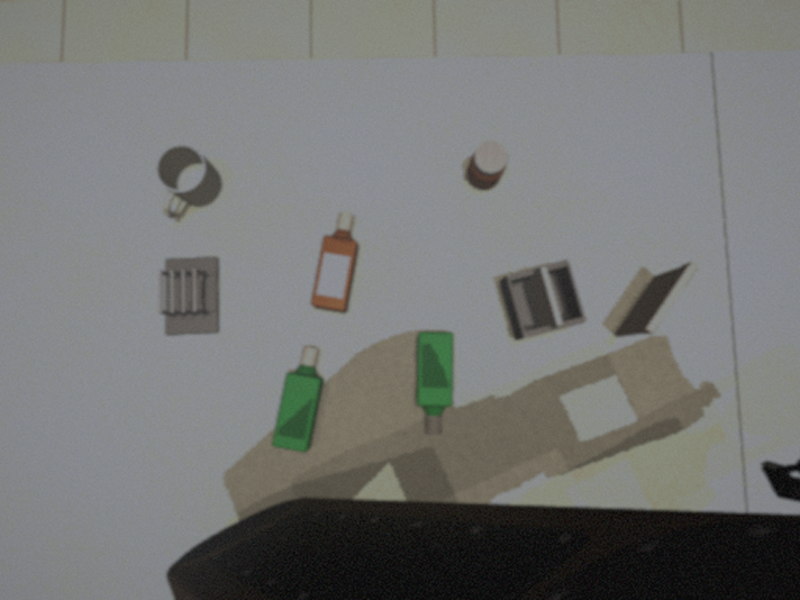

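View pics/s2.png

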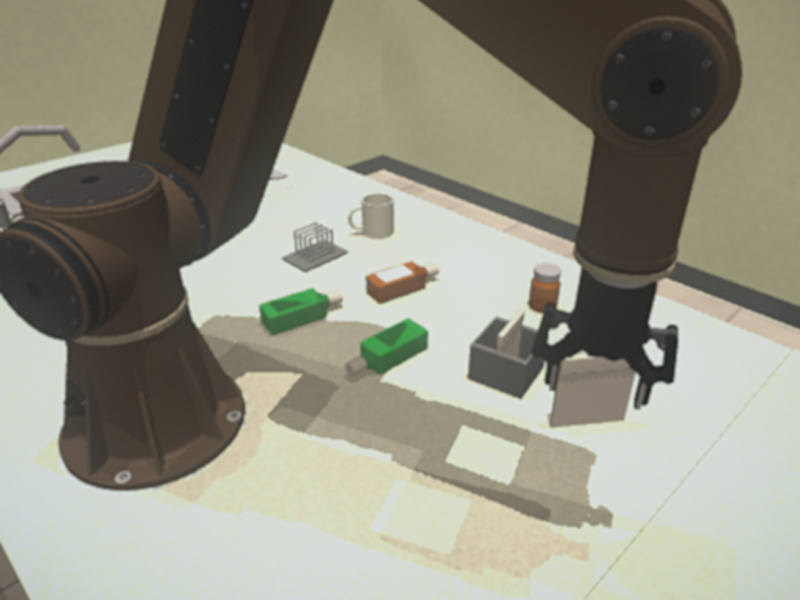

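Top view, in 800x600 pixels:
- Caddy with white divider at about (540,300), with a larger free-standing panel at about (650,300).
- Rack at (190,295) and amber bottle at (335,262), cap away from the robot.
- Two green decoys, mug at (185,180), jar at (487,165).

The side view agrees. Next I'll measure.

```bash
python3 - <<'E'
from h import *
d=load('top0'); im=d['img']; hsv=cv2.cvtColor(im,cv2.COLOR_BGR2HSV)
def big(m,roi):
    k=np.zeros_like(m);x0,y0,x1,y1=roi;k[y0:y1,x0:x1]=m[y0:y1,x0:x1]
    c=max(cv2.findContours(k,0,2)[0],key=cv2.contourArea);return c
# bottle body
m=cv2.inRange(hsv,(3,100,60),(20,255,255)); c=big(m,(180,120,250,220)); r=cv2.minAreaRect(c)
print('bottle',r); b=cv2.boxPoints(r)
for z in(0.046,): print([np.round(plane(d,*p,z),3).tolist() for p in b])
print('greens')
m=cv2.inRange(hsv,(45,100,40),(80,255,255))
for c in cv2.findContours(m,0,2)[0]:
    if cv2.contourArea(c)>300: print([np.round(plane(d,*p,.046)[:2],3).tolist() for p in cv2.boxPoints(cv2.minAreaRect(c))])
A=cv2.resize(im[150:225,300:455],None,fx=5,fy=5,interpolation=cv2.INTER_CUBIC)
B=cv2.resize(im[150:225,90:245],None,fx=5,fy=5,interpolation=cv2.INTER_CUBIC)
o=np.vstack([A,B])[:,:775]; 
o=cv2.resize(o,(620,600));o=cv2.convertScaleAbs(o,alpha=1.3);cv2.imwrite('pics/c1.png',o)
E
```

```text
bottle ((214.41175842285156, 172.28936767578125), (21.187440872192383, 50.19744873046875), 10.954063415527344)
[[0.501, 0.055, 0.046], [0.627, 0.03, 0.046], [0.616, -0.023, 0.046], [0.49, 0.002, 0.046]]
greens
[[0.28, 0.115], [0.406, 0.091], [0.395, 0.038], [0.269, 0.062]]
[[0.326, -0.113], [0.453, -0.119], [0.451, -0.172], [0.324, -0.165]]
```

View pics/c1.png

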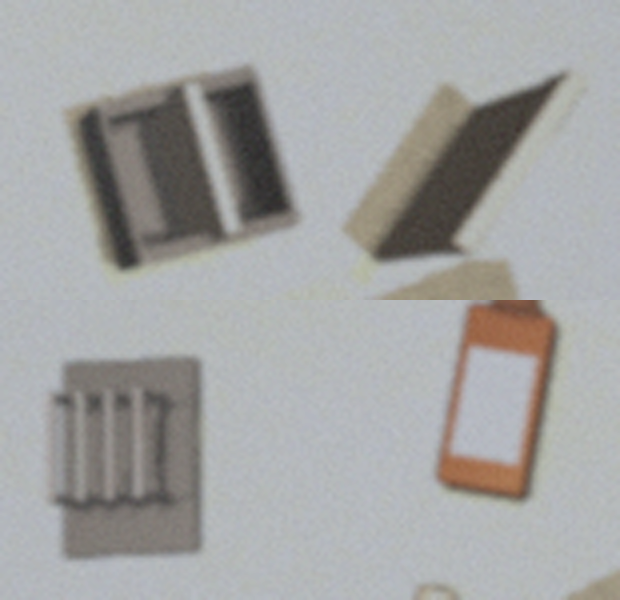

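Crop view (4x):
- Divider rim spans (192,84) to (232,235).
- Rack base corners are (63,361), (199,357), (202,550) and (64,557).
- Arch tops are at columns of about 56, 82, 110 and 139.

```bash
python3 - <<'E'
from h import *
d=load('top0')
T=lambda u,v,z: plane(d,300+u/4-.4,150+v/4-.4,z)
B=lambda u,v,z: plane(d,90+u/4-.4,150+(v-300)/4-.4,z)
r=lambda p:np.round(p,4).tolist()
a,b=T(192.5,84,.11),T(232.5,235,.11); print('div',r(a),r(b),r((a+b)/2),np.linalg.norm(a-b),np.arctan2(*(a-b)[[1,0]]))
q=[T(70,108,.075),T(252,66,.075),T(298,218,.075),T(120,268,.075)]; print('caddy',[r(x) for x in q],r(np.mean(q,0)))
q=[B(63,361,.008),B(199,357,.008),B(202,550,.008),B(64,557,.008)]; print('rack',[r(x) for x in q],r(np.mean(q,0)))
for u in(56,82,110,139): print(r(B(u,390,.072)),r(B(u,500,.072)))
# side view: check larger panel & projected side coordinates
s=load('side0'); print(proj(s,(a+b)/2))
E
```

```text
div [0.5472, -0.3083, 0.11] [0.4568, -0.3282, 0.11] [0.502, -0.3182, 0.11] 0.09251467473648738 0.2166263267182924
caddy [[0.5388, -0.2405, 0.075], [0.5635, -0.3543, 0.075], [0.4687, -0.3782, 0.075], [0.4397, -0.2679, 0.075]] [0.5027, -0.3102, 0.075]
rack [[0.5883, 0.3089, 0.008], [0.5896, 0.219, 0.008], [0.4616, 0.2147, 0.008], [0.4584, 0.3047, 0.008]] [0.5245, 0.2618, 0.008]
[0.5584, 0.2876, 0.072] [0.49, 0.2857, 0.072]
[0.5582, 0.2715, 0.072] [0.4898, 0.2697, 0.072]
[0.5579, 0.2542, 0.072] [0.4895, 0.2525, 0.072]
[0.5576, 0.2363, 0.072] [0.4893, 0.2347, 0.072]
(np.float64(326.86186621424605), np.float64(206.1659577388845))
```

```bash
cat >> h.py <<'E'
from scipy.spatial.transform import Rotation as Ro
def Rdown(a):  # tool down, tool x at angle a
    c,s=np.cos(a),np.sin(a); return np.array([[c,s,0],[s,-c,0],[0,0,-1.]])
def go(p,R,frm=None):
    s=get_state(); p0,R0=(s['tcp_pos'],s['tcp_rot']) if frm is None else frm
    p0=np.array(p0);R0=np.array(R0)
    x=R0.T@(np.array(p)-p0)/.4; w=Ro.from_matrix(R0.T@R).as_rotvec()/np.radians(120)
    print('xyz',np.round(x,4).tolist(),'rot',np.round(w,4).tolist(),'rows',max(np.linalg.norm(x)*8,np.linalg.norm(w)*14)); return p,R
E
python3 -c "
from h import *
go([.502,-.318,.24],Rdown(.2166))"
```

```text
xyz [0.7755, -0.3571, 0.0122] rot [-0.0005, 0.0, 0.1147] rows 6.830830371836064
```

Call:
send_rows(plan=[{"xyz": [0.11, -0.05, 0.002], "delta_rot": [0, 0, 0.02]}, {"xyz": [0.22, -0.1, 0.004], "delta_rot": [0, 0, 0.04]}, {"xyz": [0.33, -0.15, 0.006], "delta_rot": [0, 0, 0.06]}, {"xyz": [0.44, -0.2, 0.008], "delta_rot": [0, 0, 0.08]}, {"xyz": [0.55, -0.25, 0.01], "delta_rot": [0, 0, 0.1147]}], hand=0, squeeze=50)

```text
time: 0.6
tcp_pos: [0.4408, -0.3949, 0.2411]
tcp_rot: [[0.977, 0.213, -0.0], [0.213, -0.977, 0.0], [-0.0, -0.0, -1.0]]
contact_force: [0.5, 0.5, -0.6]
width: 0.0852
gripper_force: 0.0
```

```bash
python3 -c "
from h import *
st();go([.502,-.318,.24],Rdown(.2166))"
```

```text
0.6 [ 0.4408 -0.3949  0.2411] [[0.977, 0.213, -0.0], [0.213, -0.977, 0.0], [-0.0, -0.0, -1.0]] [ 0.5  0.5 -0.6] 0.08516263205282008 0.0 [-0.782  0.403  1.738  0.     1.     0.575]
xyz [0.1904, -0.1552, 0.0027] rot [-0.0002, 0.0001, -0.001] rows 1.964803991842826
```

Call:
send_rows(plan=[{"xyz": [0.1, -0.08, 0], "delta_rot": [0, 0, 0]}, {"xyz": [0.19, -0.155, 0.003], "delta_rot": [0, 0, 0]}, {"xyz": [0.19, -0.155, 0.003], "delta_rot": [0, 0, 0]}])

```text
time: 0.9
tcp_pos: [0.5037, -0.3151, 0.2398]
tcp_rot: [[0.976, 0.219, 0.0], [0.219, -0.976, 0.001], [0.001, -0.001, -1.0]]
contact_force: [-0.2, -1.0, -0.1]
width: 0.0854
gripper_force: 0.0
```

```bash
python3 - <<'E'
from h import *
st();d=snap('wrist','w0'); print(d['fx'],d['cx'],d['cy'],np.round(d['extrinsics'],3).tolist())
cv2.imwrite('pics/w0b.png',cv2.resize(d['img'],(800,600),interpolation=cv2.INTER_CUBIC))
E
```

```text
0.9 [ 0.5037 -0.3151  0.2398] [[0.976, 0.219, 0.0], [0.219, -0.976, 0.001], [0.001, -0.001, -1.0]] [-0.2 -1.  -0.1] 0.08542474523548181 0.0 [-6.110e-01  4.080e-01  1.734e+00  1.000e-03  1.000e+00  7.380e-01]
297.3186396354542 261.8394016644959 191.53149414547542 [[0.22, -0.934, -0.282, 0.576], [-0.975, -0.211, -0.062, -0.298], [-0.001, 0.288, -0.958, 0.369], [0.0, 0.0, 0.0, 1.0]]
```

View pics/w0b.png

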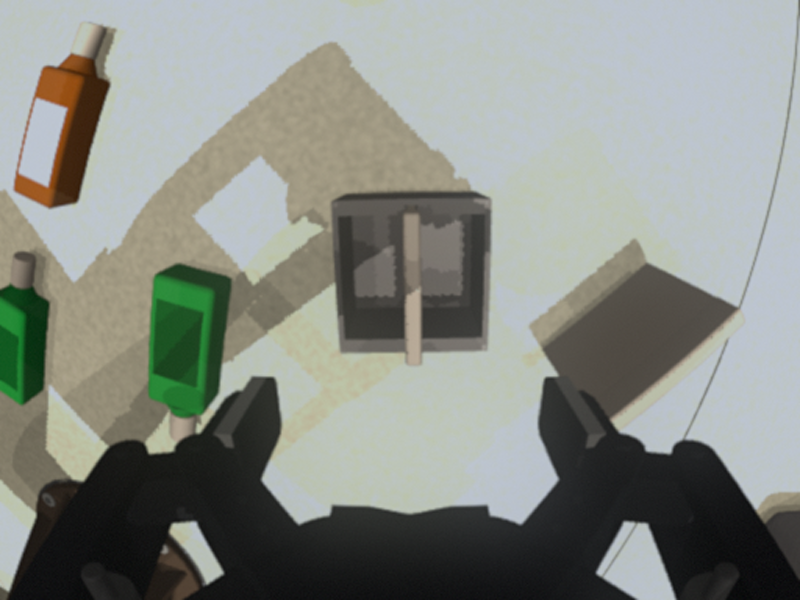

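Wrist view: the divider rim runs from (411,207) to (414,364), and the caddy rim corners are (333,198), (491,198), (487,349) and (341,352).

```bash
python3 - <<'E'
from h import *
d=load('w0'); W=lambda u,v,z: plane(d,u/1.5625-.2,v/1.5625-.2,z,True)
a,b=W(411.5,208,.11),W(414,364,.11); m=(a+b)/2
print(a,b,m,np.linalg.norm(a-b),np.arctan2(*(a-b)[[1,0]]))
q=[W(333,198,.075),W(491,198,.075),W(487,349,.075),W(341,352,.075)]
print(np.round(q,4).tolist(),np.mean(q,0),[np.linalg.norm(q[i]-q[i-1]) for i in range(4)])
st(); go([*m[:2],.24],Rdown(.2166)); go([*m[:2],.11],Rdown(.2166))
E
```

```text
[ 0.55191194 -0.30418412  0.11      ] [ 0.4602189 -0.3265543  0.11     ] [ 0.50606542 -0.31536921  0.11      ] 0.09438241061204904 0.23929353773974796
[[0.5445, -0.2549, 0.075], [0.5667, -0.3528, 0.075], [0.4665, -0.3773, 0.075], [0.442, -0.2792, 0.075]] [ 0.50490472 -0.31601289  0.075     ] [np.float64(0.10530060136673385), np.float64(0.10039386810929052), np.float64(0.10315877803854072), np.float64(0.10109040643151919)]
0.95 [ 0.5024 -0.3172  0.2398] [[0.976, 0.219, -0.0], [0.219, -0.976, 0.001], [-0.0, -0.001, -1.0]] [ 0.2 -0.3  0. ] 0.0853024366679093 0.0 [-0.614  0.408  1.734  0.     1.     0.736]
xyz [0.01, -0.0024, -0.0005] rot [-0.0003, 0.0001, 0.0019] rows 0.08262587655359603
xyz [0.0101, -0.0022, 0.3245] rot [-0.0003, 0.0001, 0.0019] rows 2.5971025841813287
```

Call:
send_rows(plan=[{"xyz": [0.006, -0.0025, 0.12], "delta_rot": [0, 0, -0.007]}, {"xyz": [0.006, -0.0025, 0.23], "delta_rot": [0, 0, -0.007]}, {"xyz": [0.006, -0.0025, 0.3], "delta_rot": [0, 0, -0.007]}, {"xyz": [0.006, -0.0025, 0.347], "delta_rot": [0, 0, -0.007]}, {"xyz": [0.006, -0.0025, 0.347], "delta_rot": [0, 0, -0.007]}])

```text
time: 1.45
tcp_pos: [0.5009, -0.318, 0.0987]
tcp_rot: [[0.974, 0.228, -0.004], [0.228, -0.974, 0.003], [-0.003, -0.003, -1.0]]
contact_force: [0.5, -0.5, -0.0]
width: 0.0853
gripper_force: 0.0
```

Call:
send_rows(plan=[{"xyz": [0, 0, 0], "delta_rot": [0, 0, 0]}, {"xyz": [0, 0, 0], "delta_rot": [0, 0, 0]}, {"xyz": [0, 0, 0], "delta_rot": [0, 0, 0]}, {"xyz": [0, 0, 0], "delta_rot": [0, 0, 0]}, {"xyz": [0, 0, 0], "delta_rot": [0, 0, 0]}], hand=1, squeeze=40)

```text
time: 1.95
tcp_pos: [0.5033, -0.3183, 0.1019]
tcp_rot: [[0.973, 0.229, 0.001], [0.229, -0.973, -0.001], [0.001, 0.001, -1.0]]
contact_force: [-1.1, 0.7, 0.1]
width: 0.0121
gripper_force: 0.2
```

Call:
send_rows(plan=[{"xyz": [0, 0, 0], "delta_rot": [0, 0, 0]}, {"xyz": [0, 0, 0], "delta_rot": [0, 0, 0]}, {"xyz": [0, 0, 0], "delta_rot": [0, 0, 0]}])

```text
time: 2.25
tcp_pos: [0.5033, -0.318, 0.102]
tcp_rot: [[0.973, 0.229, 0.0], [0.229, -0.973, -0.0], [0.0, 0.0, -1.0]]
contact_force: [-2.0, 2.7, 9.4]
width: 0.0091
gripper_force: 40.2
```

Call:
send_rows(plan=[{"xyz": [0, 0, -0.03], "delta_rot": [0, 0, 0]}, {"xyz": [0, 0, -0.09], "delta_rot": [0, 0, 0]}, {"xyz": [0, 0, -0.18], "delta_rot": [0, 0, 0]}, {"xyz": [0, 0, -0.28], "delta_rot": [0, 0, 0]}, {"xyz": [0, 0, -0.37], "delta_rot": [0, 0, 0]}])

```text
time: 2.75
tcp_pos: [0.503, -0.3181, 0.2519]
tcp_rot: [[0.973, 0.229, 0.001], [0.229, -0.973, -0.001], [0.001, 0.001, -1.0]]
contact_force: [0.7, -0.9, -0.7]
width: 0.0091
gripper_force: 39.3
```

Call:
send_rows(plan=[{"xyz": [0, 0, 0], "delta_rot": [0, 0, 0]}, {"xyz": [0, 0, 0], "delta_rot": [0, 0, 0]}])

```text
time: 2.95
tcp_pos: [0.5033, -0.3183, 0.2505]
tcp_rot: [[0.973, 0.229, 0.002], [0.229, -0.973, -0.001], [0.001, 0.002, -1.0]]
contact_force: [-0.2, -0.2, -1.2]
width: 0.0094
gripper_force: 39.4
```

```bash
python3 - <<'E'
from h import *
st();d=snap('wrist','w1')
f=go([.51,.0,.25],Rdown(.1)); go([.5245,.262,.25],Rdown(.025),f)
E
```

```text
2.95 [ 0.5033 -0.3183  0.2505] [[0.973, 0.229, 0.002], [0.229, -0.973, -0.001], [0.001, 0.002, -1.0]] [-0.2 -0.2 -1.2] 0.009426198214565012 39.36329483985901 [-0.615  0.398  1.721 -0.     1.02   0.725]
xyz [0.1998, -0.7697, -0.0017] rot [0.0, 0.0, 0.0627] rows 6.361388019517324
xyz [0.1015, -0.6481, 0.0] rot [0.0, 0.0, 0.0358] rows 5.248018673747266
```

Call:
send_rows(plan=[{"xyz": [0.02, -0.09, 0], "delta_rot": [0, 0, 0.01]}, {"xyz": [0.05, -0.2, 0], "delta_rot": [0, 0, 0.02]}, {"xyz": [0.08, -0.31, 0], "delta_rot": [0, 0, 0.03]}, {"xyz": [0.11, -0.42, 0], "delta_rot": [0, 0, 0.05]}, {"xyz": [0.14, -0.53, 0], "delta_rot": [0, 0, 0.06]}])

```text
time: 3.5
tcp_pos: [0.5079, -0.0971, 0.248]
tcp_rot: [[0.995, 0.103, -0.002], [0.103, -0.995, 0.001], [-0.002, -0.001, -1.0]]
contact_force: [0.9, 0.8, -0.8]
width: 0.0091
gripper_force: 39.4
```

```bash
python3 - <<'E'
from h import *
f=go([.524,.12,.25],Rdown(.03))
E
```

```text
xyz [0.0962, -0.5358, -0.0049] rot [-0.0004, 0.0012, 0.0351] rows 4.354921865616768
```

Call:
send_rows(plan=[{"xyz": [0.02, -0.11, 0], "delta_rot": [0, 0, 0.01]}, {"xyz": [0.04, -0.22, 0], "delta_rot": [0, 0, 0.02]}, {"xyz": [0.06, -0.33, 0], "delta_rot": [0, 0, 0.03]}, {"xyz": [0.08, -0.44, 0], "delta_rot": [0, 0, 0.035]}, {"xyz": [0.096, -0.536, 0], "delta_rot": [0, 0, 0.035]}])

```text
time: 4.0
tcp_pos: [0.5236, 0.1203, 0.2479]
tcp_rot: [[0.999, 0.032, -0.002], [0.032, -0.999, -0.0], [-0.002, 0.0, -1.0]]
contact_force: [0.0, 1.0, 0.2]
width: 0.0095
gripper_force: 39.3
```

Call:
send_rows(plan=[{"xyz": [0, 0, 0], "delta_rot": [0, 0, 0]}, {"xyz": [0, 0, 0], "delta_rot": [0, 0, 0]}, {"xyz": [0, 0, 0], "delta_rot": [0, 0, 0]}])

```text
time: 4.3
tcp_pos: [0.524, 0.1175, 0.2485]
tcp_rot: [[0.999, 0.032, -0.002], [0.032, -0.999, -0.001], [-0.002, 0.0, -1.0]]
contact_force: [0.1, -2.0, -1.0]
width: 0.0092
gripper_force: 39.5
```

```bash
python3 - <<'E'
from h import *
st();d=snap('wrist','w2'); cv2.imwrite('pics/w2b.png',cv2.resize(d['img'],(800,600),interpolation=cv2.INTER_CUBIC))
E
```

```text
4.3 [0.524  0.1175 0.2485] [[0.999, 0.032, -0.002], [0.032, -0.999, -0.001], [-0.002, 0.0, -1.0]] [ 0.1 -2.  -1. ] 0.009183043347670752 39.454291462898254 [ 0.164  0.32   1.85  -0.     0.973  1.703]
```

View pics/w2b.png

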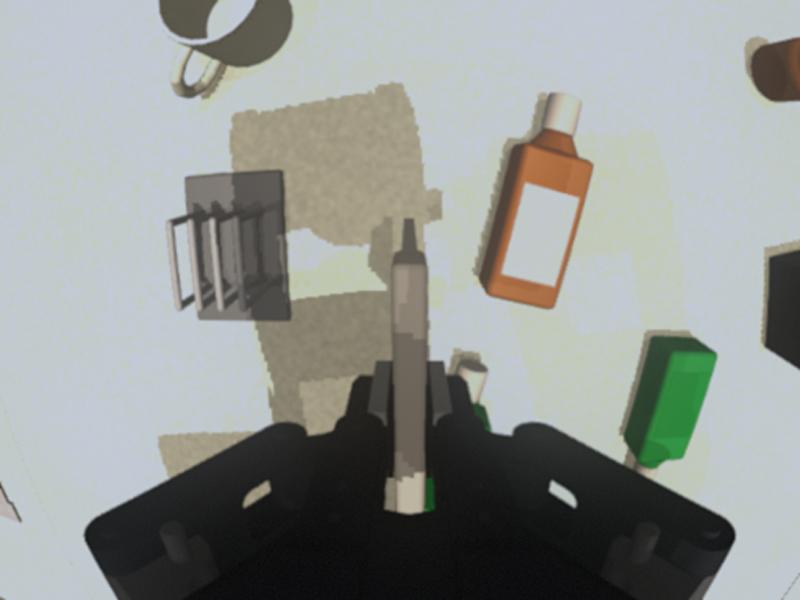

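Wrist view: rack arch tops run roughly from (171,218) to (179,309), (191,213) to (197,306), and (213,208) to (219,306). The base corners are (185,178), (282,171), (290,320) and (200,320). The bottle is clear at (540,230), and the panel is held straight.

```bash
python3 - <<'E'
from h import *
d=load('w2'); W=lambda u,v,z: plane(d,u/1.5625-.2,v/1.5625-.2,z,True)
for a,b in(((171,218),(179,309)),((191,213),(197,306)),((213,208),(219,306))):
    A,B=W(*a,.069),W(*b,.069); print(np.round(A,4),np.round(B,4),np.linalg.norm(A-B),np.arctan2(*(A-B)[[1,0]]))
q=[W(185,177,.008),W(282,171,.008),W(290,320,.008),W(200,321,.008)];print(np.round(q,4).tolist(),np.mean(q,0))
print(W(409,250,.259),W(409,511,.259))
q=[W(*p,.046) for p in((525,142),(592,162),(553,307),(483,290))]; print('bottle',np.round(q,4).tolist())
print('cap',W(561,97,.036),W(561,135,.036), 'capside',W(549,95,.023),W(582,100,.023))
E
```

```text
[0.5609 0.2935 0.069 ] [0.4913 0.2933 0.069 ] 0.06960404963912024 0.003077295604573832
[0.5642 0.2763 0.069 ] [0.4943 0.2771 0.069 ] 0.06984764240581529 -0.01079033562859805
[0.5674 0.2584 0.069 ] [0.495  0.2585 0.069 ] 0.07234934693608343 -0.001522423082863884
[[0.5887, 0.3118, 0.008], [0.5908, 0.2234, 0.008], [0.4643, 0.2197, 0.008], [0.4595, 0.3065, 0.008]] [0.52583877 0.26534984 0.008     ]
[0.57568285 0.12048031 0.259     ] [0.48789819 0.11760789 0.259     ]
bottle [[0.618, 0.0391, 0.046], [0.6084, -0.0138, 0.046], [0.4953, 0.0064, 0.046], [0.5069, 0.063, 0.046]]
cap [0.65593388 0.01002149 0.036     ] [0.6266891  0.00877923 0.036     ] capside [0.65852494 0.01567351 0.023     ] [ 0.65802782 -0.01189626  0.023     ]
```

```bash
python3 -c "
from h import *
go([.522,.264,.24],Rdown(.02));go([.522,.264,.19],Rdown(.02))"
```

```text
xyz [0.006, -0.3669, 0.0216] rot [0.0002, 0.0006, 0.0054] rows 2.9405992426721266
xyz [0.0062, -0.3669, 0.1466] rot [0.0002, 0.0006, 0.0054] rows 3.1614803758626118
```

Call:
send_rows(plan=[{"xyz": [0.002, -0.12, 0], "delta_rot": [0, 0, 0.003]}, {"xyz": [0.004, -0.24, 0], "delta_rot": [0, 0, 0.005]}, {"xyz": [0.006, -0.34, 0.03], "delta_rot": [0, 0, 0.005]}, {"xyz": [0.006, -0.367, 0.1], "delta_rot": [0, 0, 0.005]}, {"xyz": [0.006, -0.367, 0.146], "delta_rot": [0, 0, 0.005]}])

```text
time: 4.85
tcp_pos: [0.522, 0.2657, 0.1894]
tcp_rot: [[1.0, 0.022, -0.001], [0.022, -1.0, -0.0], [-0.001, 0.0, -1.0]]
contact_force: [-0.3, -0.4, -0.5]
width: 0.0092
gripper_force: 39.6
```

Call:
send_rows(plan=[{"xyz": [0, 0, 0], "delta_rot": [0, 0, 0]}, {"xyz": [0, 0, 0], "delta_rot": [0, 0, 0]}, {"xyz": [0, 0, 0], "delta_rot": [0, 0, 0]}])

```text
time: 5.15
tcp_pos: [0.5231, 0.2644, 0.192]
tcp_rot: [[1.0, 0.02, 0.001], [0.02, -1.0, 0.001], [0.001, -0.001, -1.0]]
contact_force: [0.8, 0.3, -0.9]
width: 0.0094
gripper_force: 39.5
```

```bash
python3 - <<'E'
from h import *
st();d=snap('wrist','w3');t=snap('top','t3')
a=cv2.resize(d['img'][90:290,150:370],None,fx=3,fy=3,interpolation=cv2.INTER_CUBIC)[:600]
cv2.imwrite('pics/w3b.png',a)
b=cv2.resize(t['img'][140:240,80:180],None,fx=4,fy=4,interpolation=cv2.INTER_CUBIC); cv2.imwrite('pics/t3b.png',b)
E
```

```text
5.15 [0.5231 0.2644 0.192 ] [[1.0, 0.02, 0.001], [0.02, -1.0, 0.001], [0.001, -0.001, -1.0]] [ 0.8  0.3 -0.9] 0.009381704934868347 39.544841051101685 [ 0.416  0.45   1.802 -0.     0.888  1.967]
```

View pics/w3b.png

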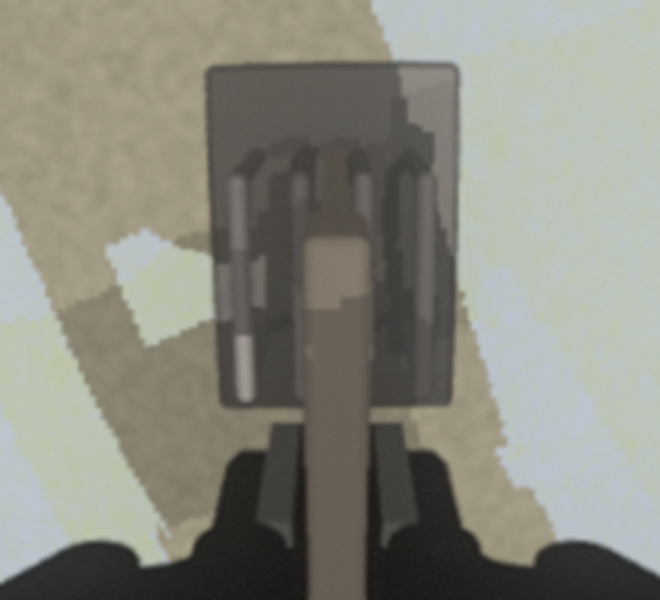

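The blade end is at (334,150), midway between arches 2 and 3 (300 and 363), so it is aligned with the middle slot. I'll lower it.

Call:
send_rows(plan=[{"xyz": [0, 0, 0.05], "delta_rot": [0, 0, 0]}, {"xyz": [0, 0, 0.1], "delta_rot": [0, 0, 0]}, {"xyz": [0, 0, 0.15], "delta_rot": [0, 0, 0]}, {"xyz": [0, 0, 0.19], "delta_rot": [0, 0, 0]}, {"xyz": [0, 0, 0.2], "delta_rot": [0, 0, 0]}])

```text
time: 5.75
tcp_pos: [0.5219, 0.2646, 0.1101]
tcp_rot: [[1.0, 0.021, -0.001], [0.021, -1.0, -0.001], [-0.001, 0.001, -1.0]]
contact_force: [-0.0, 0.1, -0.4]
width: 0.0092
gripper_force: 39.6
```

Call:
send_rows(plan=[{"xyz": [0, 0, 0.008], "delta_rot": [0, 0, 0]}, {"xyz": [0, 0, 0.016], "delta_rot": [0, 0, 0]}, {"xyz": [0, 0, 0.016], "delta_rot": [0, 0, 0]}])

```text
time: 6.05
tcp_pos: [0.5228, 0.2652, 0.1051]
tcp_rot: [[1.0, 0.022, 0.001], [0.022, -1.0, 0.0], [0.001, -0.0, -1.0]]
contact_force: [-0.4, 0.3, -0.3]
width: 0.0087
gripper_force: 39.6
```

Call:
send_rows(plan=[{"xyz": [0, 0, 0.003], "delta_rot": [0, 0, 0]}, {"xyz": [0, 0, 0.003], "delta_rot": [0, 0, 0]}])

```text
time: 6.25
tcp_pos: [0.5229, 0.2654, 0.1049]
tcp_rot: [[1.0, 0.022, 0.002], [0.022, -1.0, 0.001], [0.002, -0.001, -1.0]]
contact_force: [-3.6, -1.3, 17.6]
width: 0.0092
gripper_force: 42.1
```

Call:
send_rows(plan=[{"xyz": [0, 0, 0], "delta_rot": [0, 0, 0]}, {"xyz": [0, 0, 0], "delta_rot": [0, 0, 0]}, {"xyz": [0, 0, 0], "delta_rot": [0, 0, 0]}, {"xyz": [0, 0, 0], "delta_rot": [0, 0, 0]}, {"xyz": [0, 0, 0], "delta_rot": [0, 0, 0]}], hand=0)

```text
time: 6.75
tcp_pos: [0.5222, 0.265, 0.1032]
tcp_rot: [[1.0, 0.022, -0.0], [0.022, -1.0, -0.0], [-0.0, 0.0, -1.0]]
contact_force: [-0.4, -0.3, -0.0]
width: 0.0805
gripper_force: 0.0
```

Call:
send_rows(plan=[{"xyz": [0, 0, -0.05], "delta_rot": [0, 0, 0]}, {"xyz": [0, 0, -0.15], "delta_rot": [0, 0, 0]}, {"xyz": [0, 0, -0.25], "delta_rot": [0, 0, 0]}, {"xyz": [0, 0, -0.35], "delta_rot": [0, 0, 0]}, {"xyz": [0, 0, -0.35], "delta_rot": [0, 0, 0]}])

```text
time: 7.25
tcp_pos: [0.5246, 0.2662, 0.2487]
tcp_rot: [[1.0, 0.022, 0.007], [0.022, -1.0, 0.003], [0.007, -0.003, -1.0]]
contact_force: [-0.4, -0.3, -0.2]
width: 0.0856
gripper_force: 0.0
```

```bash
python3 - <<'E'
from h import *
st();d=snap('wrist','w4');s=snap('side','s4')
a=cv2.resize(d['img'][90:290,150:370],None,fx=2,fy=2);b=cv2.resize(s['img'][110:210,150:300],None,fx=4,fy=4)[:400,:380]
b=cv2.resize(s['img'][120:220,165:260],None,fx=4,fy=4)
cv2.imwrite('pics/w4b.png',np.hstack([a,b[:400,:360]]))
E
```

```text
7.25 [0.5246 0.2662 0.2487] [[1.0, 0.022, 0.007], [0.022, -1.0, 0.003], [0.007, -0.003, -1.0]] [-0.4 -0.3 -0.2] 0.08558807322354019 0.0 [0.418 0.387 1.745 0.    1.002 1.967]
```

View pics/w4b.png

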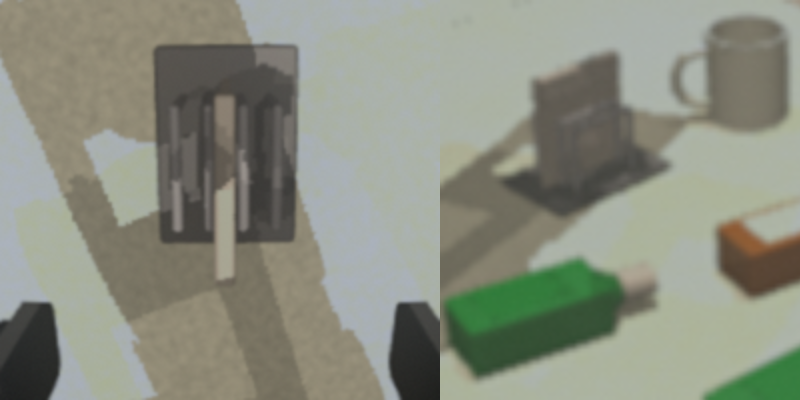

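The divider stands upright in the middle slot. The mug is untouched and the bottle is still lying down. Next is the bottle grasp, plus a kinematics fit to plan the turn.

```bash
python3 - <<'E'
from h import *
d=load('top0')
print('mug',plane(d,182/1.5625,160/1.5625,.09),'jar',plane(d,490/1.5625,157/1.5625,.09))
D=np.array([[.481,1.597,.6496,.2447],[.403,1.738,.5919,.2411],[.408,1.734,.594,.2398],[.398,1.721,.5955,.2505],[.32,1.85,.537,.2485],[.45,1.802,.586,.192],[.387,1.745,.588,.2487]])
from scipy.optimize import least_squares
def f(p):
    a,L2,L3,c=p; q2,q23=D[:,0],D[:,0]+D[:,1]
    return np.r_[a+L2*np.sin(q2)+L3*np.sin(q23)-D[:,2],c+L2*np.cos(q2)+L3*np.cos(q23)-D[:,3]]
s=least_squares(f,[.1,.4,.4,.3]); print(s.x,np.abs(s.fun).max())
f0=go([.56,.13,.22],Rdown(-.1)); f1=go([.599,.012,.15],Rdown(-.194),f0)
E
```

```text
mug [0.72979222 0.25345693 0.09      ] jar [ 0.72781485 -0.2355852   0.09      ]
[-0.01801109  0.59958226  0.44532886 -0.06957225] 0.0027248002936590687
xyz [0.086, 0.34, 0.0603] rot [-0.0004, -0.0008, 0.0582] rows 2.8467078093513543
xyz [0.1265, 0.2838, 0.175] rot [0.0, 0.0, 0.0449] rows 2.8527180021866867
```

Call:
send_rows(plan=[{"xyz": [0.03, 0.11, 0.02], "delta_rot": [0, 0, 0.02]}, {"xyz": [0.06, 0.22, 0.04], "delta_rot": [0, 0, 0.04]}, {"xyz": [0.086, 0.34, 0.06], "delta_rot": [0, 0, 0.058]}, {"xyz": [0.13, 0.44, 0.06], "delta_rot": [0, 0, 0.08]}, {"xyz": [0.17, 0.54, 0.06], "delta_rot": [0, 0, 0.1]}])

```text
time: 7.85
tcp_pos: [0.5943, 0.0487, 0.2174]
tcp_rot: [[0.982, -0.188, -0.003], [-0.188, -0.982, -0.0], [-0.003, 0.001, -1.0]]
contact_force: [0.6, 0.8, -0.5]
width: 0.0855
gripper_force: 0.0
```

```bash
python3 - <<'E'
from h import *
go([.599,.012,.17],Rdown(-.194))
E
```

```text
xyz [0.0291, 0.0878, 0.1185] rot [0.0003, 0.0014, 0.0021] rows 1.2024945554347812
```

Move above the bottle and check with a wrist picture, measured numerically.

Call:
send_rows(plan=[{"xyz": [0.029, 0.088, 0.06], "delta_rot": [0, 0, 0.002]}, {"xyz": [0.029, 0.088, 0.118], "delta_rot": [0, 0, 0.002]}, {"xyz": [0.029, 0.088, 0.118], "delta_rot": [0, 0, 0.002]}, {"xyz": [0.029, 0.088, 0.118], "delta_rot": [0, 0, 0.002]}])

```text
time: 8.25
tcp_pos: [0.5989, 0.0142, 0.1712]
tcp_rot: [[0.982, -0.191, -0.003], [-0.191, -0.982, 0.0], [-0.003, 0.0, -1.0]]
contact_force: [0.9, 0.6, 0.4]
width: 0.0856
gripper_force: 0.0
```

```bash
python3 - <<'E'
from h import *
st();d=snap('wrist','w5'); im=d['img']
m=cv2.inRange(cv2.cvtColor(im,cv2.COLOR_BGR2HSV),(3,110,50),(20,255,255)); m[:, :150]=0; m[:,380:]=0
c=max(cv2.findContours(m,0,2)[0],key=cv2.contourArea); x,y,w,h=cv2.boundingRect(c); print(x,y,w,h)
for v in range(y+10,y+h-5,20):
    u=np.flatnonzero(m[v]); a,b=plane(d,u[0],v,.046,True),plane(d,u[-1]+1,v,.046,True); print(v,u[0],u[-1],np.round(a[:2],4),np.round(b[:2],4),np.round(((a+b)/2)[:2],4),round(np.linalg.norm(a-b),4))
cv2.imwrite('pics/w5b.png',cv2.resize(im,(800,600)))
E
```

```text
8.25 [0.5989 0.0142 0.1712] [[0.982, -0.191, -0.003], [-0.191, -0.982, 0.0], [-0.003, 0.0, -1.0]] [0.9 0.6 0.4] 0.08556546209954821 0.0 [-0.027  0.494  1.786  0.     0.864  1.735]
232 151 63 133
161 246 281 [0.6258 0.0242] [ 0.6199 -0.0065] [0.6228 0.0088] 0.0313
181 233 294 [0.6103 0.0392] [ 0.5999 -0.0148] [0.6051 0.0122] 0.055
201 234 294 [0.5919 0.0424] [ 0.5814 -0.0119] [0.5866 0.0153] 0.0553
221 234 293 [0.5727 0.0467] [ 0.5621 -0.0079] [0.5674 0.0194] 0.0557
241 235 292 [0.5523 0.0504] [ 0.5418 -0.0039] [0.5471 0.0233] 0.0553
261 236 292 [0.5305 0.0545] [ 0.5198 -0.0006] [0.5252 0.0269] 0.0561
```

View pics/w5b.png

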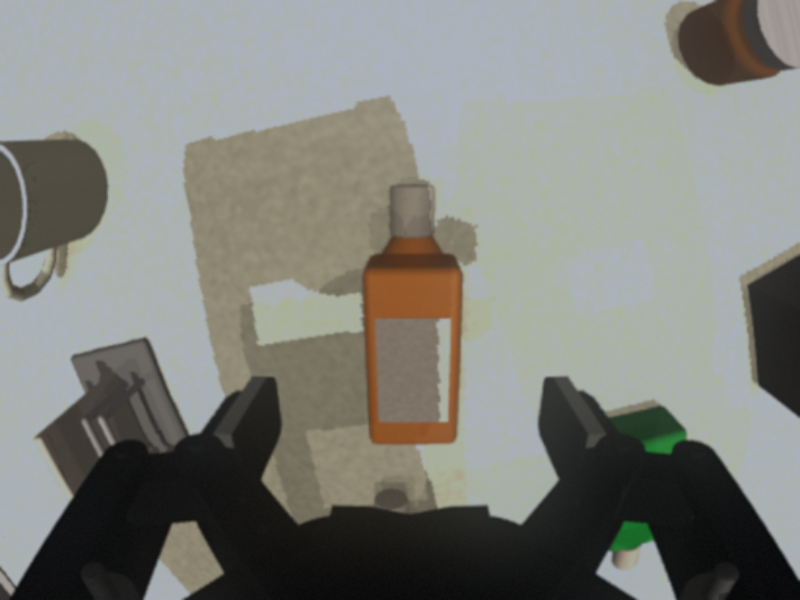

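Wrist view: the bottle is centred between the fingers, its axis straight at (412,350). Base edge is at row 443, shoulder at row 265. Descend and grip at about 100 mm from the base.

Call:
send_rows(plan=[{"xyz": [-0.005, 0, 0.1], "delta_rot": [0, 0, -0.004]}, {"xyz": [-0.005, 0, 0.2], "delta_rot": [0, 0, -0.004]}, {"xyz": [-0.005, 0, 0.3], "delta_rot": [0, 0, -0.004]}, {"xyz": [-0.005, 0, 0.35], "delta_rot": [0, 0, -0.004]}, {"xyz": [-0.005, 0, 0.377], "delta_rot": [0, 0, -0.004]}])

```text
time: 8.8
tcp_pos: [0.5974, 0.0152, 0.0203]
tcp_rot: [[0.983, -0.181, -0.001], [-0.181, -0.983, 0.0], [-0.001, 0.0, -1.0]]
contact_force: [-0.5, -0.6, 0.1]
width: 0.0856
gripper_force: 0.0
```

Call:
send_rows(plan=[{"xyz": [0, 0, 0], "delta_rot": [0, 0, 0]}, {"xyz": [0, 0, 0], "delta_rot": [0, 0, 0]}, {"xyz": [0, 0, 0], "delta_rot": [0, 0, 0]}, {"xyz": [0, 0, 0], "delta_rot": [0, 0, 0]}, {"xyz": [0, 0, 0], "delta_rot": [0, 0, 0]}], hand=1, squeeze=60)

```text
time: 9.3
tcp_pos: [0.599, 0.0144, 0.023]
tcp_rot: [[0.983, -0.182, 0.003], [-0.182, -0.983, 0.0], [0.003, -0.001, -1.0]]
contact_force: [-0.5, 2.0, 9.1]
width: 0.0575
gripper_force: 64.9
```

Call:
send_rows(plan=[{"xyz": [0, 0, -0.05], "delta_rot": [0, 0, 0]}, {"xyz": [0, 0, -0.15], "delta_rot": [0, 0, 0]}, {"xyz": [0, 0, -0.26], "delta_rot": [0, 0, 0]}, {"xyz": [0, 0, -0.37], "delta_rot": [0, 0, 0]}, {"xyz": [0, 0, -0.45], "delta_rot": [0, 0, 0]}])

```text
time: 9.8
tcp_pos: [0.5985, 0.0142, 0.2052]
tcp_rot: [[0.983, -0.182, 0.004], [-0.182, -0.983, -0.0], [0.003, -0.001, -1.0]]
contact_force: [0.9, 0.0, -2.3]
width: 0.0576
gripper_force: 65.0
```

```bash
cat >> h.py <<'E'
A,L2,L3,C=-.018,.5996,.4453,-.0696
def ik(p,R,Lt,sg=1):
    R=np.array(R); w=np.array(p)-Lt*R[:,2]; r=np.hypot(w[0],w[1])-A; z=w[2]-(C+Lt); q1=np.arctan2(w[1],w[0])
    D=np.hypot(r,z); c=(D*D-L2**2-L3**2)/(2*L2*L3)
    if abs(c)>1: return None
    q3=np.arccos(c); q2=np.arctan2(r,z)-np.arctan2(L3*np.sin(q3),L2+L3*np.cos(q3))
    M=Ro.from_euler('ZY',[q1,q2+q3]).as_matrix().T@R
    q5=np.arccos(np.clip(M[2,2],-1,1)); q4=np.arctan2(M[1,2],M[0,2]); q6=np.arctan2(M[2,1],-M[2,0])-np.pi/2
    q6=(q6+np.pi)%(2*np.pi)-np.pi
    return np.array([q1,q2,q3,sg*q4,q5,q6])
def Rside(psi,tilt=np.pi/2): # tool along azimuth psi, raised tilt from down; tool x up
    c,s=np.cos(psi),np.sin(psi); return np.array([[c,s,0],[s,-c,0],[0,0,-1.]])@Ro.from_euler('y',tilt).as_matrix()
E
python3 - <<'E'
from h import *
s=st(); print(ik(s['tcp_pos'],s['tcp_rot'],.3))
for Lt in(.25,.32):
  for b in((.62,0),(.6,-.12),(.6,.1)):
    for psi in(-90,-60,-40,40,60,90):
      print(Lt,b,psi,np.round(ik([*b,.1],Rside(np.radians(psi)),Lt),2),np.round(np.array([*b])-Lt*np.array([np.cos(np.radians(psi)),np.sin(np.radians(psi))]),2))
E
```

```text
9.8 [0.5985 0.0142 0.2052] [[0.983, -0.182, 0.004], [-0.182, -0.983, -0.0], [0.003, -0.001, -1.0]] [ 0.9  0.  -2.3] 0.05757596935183626 65.01514077186584 [-0.027  0.45   1.762  0.     0.926  1.727]
[ 2.38467699e-02  4.45932097e-01  1.76547186e+00 -2.15712215e-04
  9.26651916e-01  1.77828160e+00]
0.25 (0.62, 0) -90 [ 0.38  1.    1.72 -1.22  1.73 -1.97] [0.62 0.25]
0.25 (0.62, 0) -60 [ 0.41  0.93  2.04 -1.68  1.55 -1.74] [0.5  0.22]
0.25 (0.62, 0) -40 [ 0.36  0.92  2.23 -2.08  1.57 -1.57] [0.43 0.16]
0.25 (0.62, 0) 40 [-0.36  0.92  2.23  2.08  1.57 -1.57] [ 0.43 -0.16]
0.25 (0.62, 0) 60 [-0.41  0.93  2.04  1.68  1.55 -1.4 ] [ 0.5  -0.22]
0.25 (0.62, 0) 90 [-0.38  1.    1.72  1.22  1.73 -1.17] [ 0.62 -0.25]
0.25 (0.6, -0.12) -90 [ 0.21  0.96  1.86 -1.37  1.64 -1.88] [0.6  0.13]
0.25 (0.6, -0.12) -60 [ 0.2   0.92  2.16 -1.89  1.55 -1.63] [0.48 0.1 ]
0.25 (0.6, -0.12) -40 [ 0.1   0.92  2.33 -2.34  1.65 -1.49] [0.41 0.04]
0.25 (0.6, -0.12) 40 [-0.6   0.92  2.14  1.84  1.55 -1.49] [ 0.41 -0.28]
0.25 (0.6, -0.12) 60 [-0.62  0.95  1.94  1.48  1.59 -1.31] [ 0.48 -0.34]
0.25 (0.6, -0.12) 90 [-0
[... 1044 characters left out ...]
.12) -40 [ 0.24  1.11  2.39 -2.18  1.78 -1.28] [0.35 0.09]
0.32 (0.6, -0.12) 40 [-0.74  1.06  2.13  1.7   1.58 -1.62] [ 0.35 -0.33]
0.32 (0.6, -0.12) 60 [-0.73  1.07  1.88  1.36  1.61 -1.38] [ 0.44 -0.4 ]
0.32 (0.6, -0.12) 90 [-0.63  1.16  1.49  1.    1.86 -1.16] [ 0.6  -0.44]
0.32 (0.6, 0.1) -90 [ 0.61  1.15  1.52 -1.01  1.84 -1.97] [0.6  0.42]
0.32 (0.6, 0.1) -60 [ 0.71  1.07  1.91 -1.39  1.6  -1.73] [0.44 0.38]
0.32 (0.6, 0.1) -40 [ 0.71  1.06  2.16 -1.73  1.58 -1.49] [0.35 0.31]
0.32 (0.6, 0.1) 40 [-0.29  1.1   2.37  2.13  1.75 -1.86] [ 0.35 -0.11]
0.32 (0.6, 0.1) 60 [-0.38  1.06  2.15  1.71  1.58 -1.64] [ 0.44 -0.18]
0.32 (0.6, 0.1) 90 [-0.35  1.09  1.77  1.23  1.67 -1.3 ] [ 0.6  -0.22]
```

```bash
python3 - <<'E'
from h import *
for Lt in(.25,.32):
  for t in(0,30,60,90): print(np.round(ik([.63,.13,.3],Rside(np.pi/2,np.radians(t)),Lt),2))
  print(np.round(ik([.63,.13,.1],Rside(np.pi/2),Lt),2))
go([.61,.07,.3],Rside(np.radians(40),0))
E
```

```text
[0.2  0.43 1.54 0.   1.17 0.2 ]
[ 0.01  0.44  1.62  0.58  1.15 -0.25]
[-0.14  0.53  1.7   1.07  1.36 -0.64]
[-0.19  0.68  1.78  1.42  1.69 -0.9 ]
[-0.19  0.98  1.79  1.4   1.64 -1.21]
[0.2  0.43 1.54 0.   1.17 0.2 ]
[-0.05  0.45  1.63  0.58  1.16 -0.31]
[-0.23  0.58  1.71  1.03  1.39 -0.73]
[-0.29  0.8   1.76  1.33  1.73 -1.  ]
[-0.29  1.1   1.72  1.29  1.66 -1.26]
xyz [0.0036, -0.1425, -0.2369] rot [0.0005, -0.0017, -0.421] rows 5.893380219397507
```

Call:
send_rows(plan=[{"xyz": [0, -0.03, -0.05], "delta_rot": [0, 0, -0.07]}, {"xyz": [0, -0.06, -0.1], "delta_rot": [0, 0, -0.14]}, {"xyz": [0, -0.09, -0.15], "delta_rot": [0, 0, -0.21]}, {"xyz": [0, -0.12, -0.2], "delta_rot": [0, 0, -0.28]}, {"xyz": [0, -0.143, -0.237], "delta_rot": [0, 0, -0.35]}])

```text
time: 10.3
tcp_pos: [0.6085, 0.0712, 0.2985]
tcp_rot: [[0.849, 0.528, 0.002], [0.528, -0.849, 0.0], [0.002, 0.001, -1.0]]
contact_force: [-0.5, 0.5, -1.9]
width: 0.0574
gripper_force: 64.7
```

```bash
python3 - <<'E'
from h import *
st();go([.63,.13,.3],Rside(np.radians(90),0))
E
```

```text
10.3 [0.6085 0.0712 0.2985] [[0.849, 0.528, 0.002], [0.528, -0.849, 0.0], [0.002, 0.001, -1.0]] [-0.5  0.5 -1.9] 0.057431701294217555 64.67569470405579 [0.067 0.379 1.625 0.    1.136 1.082]
xyz [0.1233, -0.0965, -0.0036] rot [0.0009, -0.0007, -0.4846] rows 6.784754732131648
```

Call:
send_rows(plan=[{"xyz": [0.02, -0.02, 0], "delta_rot": [0, 0, -0.07]}, {"xyz": [0.04, -0.04, 0], "delta_rot": [0, 0, -0.14]}, {"xyz": [0.07, -0.06, 0], "delta_rot": [0, 0, -0.21]}, {"xyz": [0.1, -0.08, 0], "delta_rot": [0, 0, -0.28]}, {"xyz": [0.123, -0.096, 0], "delta_rot": [0, 0, -0.35]}])

```text
time: 10.8
tcp_pos: [0.6303, 0.1296, 0.297]
tcp_rot: [[0.278, 0.961, 0.001], [0.961, -0.278, 0.0], [0.001, 0.001, -1.0]]
contact_force: [0.5, -0.3, -1.8]
width: 0.0573
gripper_force: 64.7
```

Call:
send_rows(plan=[{"xyz": [0, 0, 0], "delta_rot": [0, 0, -0.07]}, {"xyz": [0, 0, 0], "delta_rot": [0, 0, -0.134]}, {"xyz": [0, 0, 0], "delta_rot": [0, 0, -0.134]}])

```text
time: 11.1
tcp_pos: [0.63, 0.129, 0.2969]
tcp_rot: [[0.005, 1.0, 0.001], [1.0, -0.005, 0.0], [0.0, 0.001, -1.0]]
contact_force: [0.2, 0.5, -1.7]
width: 0.0573
gripper_force: 64.8
```

Call:
send_rows(plan=[{"xyz": [0, 0, 0], "delta_rot": [0, 0.05, 0]}, {"xyz": [0, 0, 0], "delta_rot": [0, 0.1, 0]}, {"xyz": [0, 0, 0], "delta_rot": [0, 0.15, 0]}])

```text
time: 11.4
tcp_pos: [0.6304, 0.1292, 0.2974]
tcp_rot: [[0.011, 1.0, 0.005], [0.95, -0.012, 0.313], [0.313, 0.001, -0.95]]
contact_force: [-1.4, -0.0, -2.4]
width: 0.0576
gripper_force: 64.9
```

```bash
python3 - <<'E'
from h import *
s=st();
for L in(.2,.25,.3,.35): print(L,np.round(ik(s['tcp_pos'],s['tcp_rot'],L),3))
go([.63,.13,.3],Rside(np.radians(90)))
E
```

```text
11.4 [0.6304 0.1292 0.2974] [[0.011, 1.0, 0.005], [0.95, -0.012, 0.313], [0.313, 0.001, -0.95]] [-1.4 -0.  -2.4] 0.05758536075724169 64.89863276481628 [-0.021  0.42   1.608  0.352  1.14  -0.161]
0.2 [ 0.105  0.426  1.583  0.353  1.118 -0.036]
0.25 [ 0.081  0.425  1.591  0.353  1.12  -0.062]
0.3 [ 0.056  0.425  1.597  0.354  1.121 -0.088]
0.35 [ 0.031  0.426  1.603  0.354  1.124 -0.113]
xyz [0.004, -0.0011, -0.0056] rot [0.0052, 0.598, -0.0031] rows 8.372963523879806
```

Call:
send_rows(plan=[{"xyz": [0, 0, 0], "delta_rot": [0, 0.07, 0]}, {"xyz": [0, 0, 0], "delta_rot": [0, 0.14, 0]}, {"xyz": [0, 0, 0], "delta_rot": [0, 0.21, 0]}, {"xyz": [0, 0, 0], "delta_rot": [0, 0.28, 0]}, {"xyz": [0, 0, 0], "delta_rot": [0, 0.35, 0]}])

```text
time: 11.9
tcp_pos: [0.6309, 0.1278, 0.2976]
tcp_rot: [[0.006, 1.0, 0.01], [0.496, -0.012, 0.868], [0.869, -0.0, -0.496]]
contact_force: [-0.5, 0.3, -3.3]
width: 0.0572
gripper_force: 65.0
```

Call:
send_rows(plan=[{"xyz": [0, 0, 0], "delta_rot": [0, 0.07, 0]}, {"xyz": [0, 0, 0], "delta_rot": [0, 0.14, 0]}, {"xyz": [0, 0, 0], "delta_rot": [0, 0.21, 0]}, {"xyz": [0, 0, 0], "delta_rot": [0, 0.248, 0]}, {"xyz": [0, 0, 0], "delta_rot": [0, 0.248, 0]}])

```text
time: 12.4
tcp_pos: [0.6299, 0.1285, 0.2939]
tcp_rot: [[0.008, 1.0, 0.008], [0.002, -0.008, 1.0], [1.0, -0.008, -0.002]]
contact_force: [-0.3, 0.2, -2.1]
width: 0.0575
gripper_force: 65.1
```

```bash
python3 - <<'E'
from h import *
st()
f=go([.635,.165,.2],Rside(np.radians(87))); go([.635,.165,.11],Rside(np.radians(87)),f)
d=snap('side','s6'); w=snap('wrist','w6')
b=cv2.resize(d['img'][60:260,150:450],None,fx=2,fy=2); cv2.imwrite('pics/s6b.png',b)
E
```

```text
12.4 [0.6299 0.1285 0.2939] [[0.008, 1.0, 0.008], [0.002, -0.008, 1.0], [1.0, -0.008, -0.002]] [-0.3  0.2 -2.1] 0.05745266272777664 65.13138055801392 [-0.396  0.892  1.706  1.234  1.766 -1.053]
xyz [-0.2344, 0.0139, 0.0917] rot [-0.0211, 0.0009, -0.0039] rows 2.0165710991686674
xyz [-0.225, 0.0, 0.0] rot [0.0, 0.0, 0.0] rows 1.8
```

View pics/s6b.png

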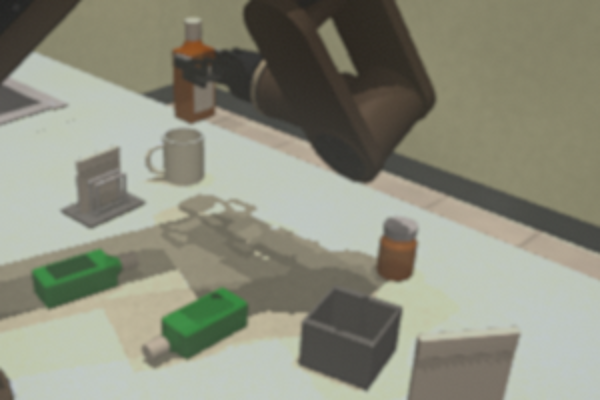

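The side view shows the bottle upright in the gripper, cap up. The forearm fork's wrist end is large, with its lowest point near crop (360,180). I'll check its clearance before lowering.

```bash
python3 - <<'E'
from h import *
d=load('s6'); c=lambda p: np.round((np.array(proj(d,p))-[150,60])*2).astype(int).tolist()
for L in(.3,.35): print(L,[ (z,c([.635,.128-L,z])) for z in(.294,.234,.214)])
for y in(-.1,-.15,-.22,-.28,-.33): print(y,c([.635,y,.294]))
for x in(.55,.7): print(x,c([x,-.22,.294]))
print('bottle',c([.635,.128,.194]),c([.635,.128,.356]))
E
```

```text
0.3 [(0.294, [340, 105]), (0.234, [337, 144]), (0.214, [336, 157])]
0.35 [(0.294, [369, 114]), (0.234, [365, 154]), (0.214, [364, 167])]
-0.1 [301, 91]
-0.15 [328, 100]
-0.22 [368, 114]
-0.28 [405, 126]
-0.33 [437, 137]
0.55 [329, 131]
0.7 [396, 102]
bottle [195, 113] [194, 17]
```

```bash
python3 - <<'E'
from h import *
d=load('s6')
for uv in((355,180),(375,178),(436,98),(315,150)):
    o,k=ray(d,uv[0]/2+150,uv[1]/2+60)
    print(uv,[np.round(o+k*(x-o[0])/k[0],3).tolist() for x in(.54,.57,.6,.635,.7,.73)])
t=load('top0'); print('edge',plane(t,256,38,0)); print('handle',plane(t,172/1.5625,212/1.5625,.045),plane(t,178/1.5625,216/1.5625,.045), 'mugbase', plane(t,190/1.5625,190/1.5625,.0))
E
```

```text
(355, 180) [[0.54, -0.276, 0.246], [0.57, -0.255, 0.228], [0.6, -0.234, 0.21], [0.635, -0.21, 0.19], [0.7, -0.164, 0.151], [0.73, -0.144, 0.133]]
(375, 178) [[0.54, -0.306, 0.26], [0.57, -0.286, 0.243], [0.6, -0.266, 0.225], [0.635, -0.243, 0.205], [0.7, -0.2, 0.167], [0.73, -0.181, 0.149]]
(436, 98) [[0.54, -0.374, 0.385], [0.57, -0.357, 0.372], [0.6, -0.34, 0.359], [0.635, -0.32, 0.344], [0.7, -0.282, 0.317], [0.73, -0.265, 0.304]]
(315, 150) [[0.54, -0.207, 0.266], [0.57, -0.184, 0.249], [0.6, -0.16, 0.232], [0.635, -0.133, 0.212], [0.7, -0.082, 0.174], [0.73, -0.059, 0.157]]
edge [ 0.94077901 -0.09574097  0.        ]
handle [0.65746052 0.2843276  0.045     ] [0.65058327 0.27428603 0.045     ] mugbase [0.70776213 0.27147611 0.        ]
```

```bash
python3 - <<'E'
from h import *
f=go([.635,.2,.25],Rside(np.radians(85))); go([.635,.2,.112],Rside(np.radians(85)),f)
print(ik([.635,.2,.1],Rside(np.radians(85)),.357))
E
```

```text
xyz [-0.1135, 0.0107, 0.1787] rot [-0.0381, 0.0033, -0.0011] rows 1.6959257272806525
xyz [-0.345, 0.0, 0.0] rot [0.0, 0.0, 0.0] rows 2.7600000000000002
[-0.25224392  1.14522707  1.78021993  1.40959075  1.60602548 -1.3574967 ]
```

Call:
send_rows(plan=[{"xyz": [0, 0.005, 0.09], "delta_rot": [-0.02, 0.002, -0.001]}, {"xyz": [-0.06, 0.011, 0.179], "delta_rot": [-0.038, 0.003, -0.001]}, {"xyz": [-0.113, 0.011, 0.179], "delta_rot": [-0.038, 0.003, -0.001]}, {"xyz": [-0.113, 0.011, 0.179], "delta_rot": [-0.038, 0.003, -0.001]}])

```text
time: 12.9
tcp_pos: [0.6345, 0.2016, 0.2502]
tcp_rot: [[-0.001, 0.996, 0.085], [0.001, -0.085, 0.996], [1.0, 0.001, -0.001]]
contact_force: [0.1, -0.4, -1.4]
width: 0.0574
gripper_force: 65.4
```

```bash
python3 - <<'E'
from h import *
st(); go([.635,.2,.112],Rside(np.radians(85)))
E
```

```text
12.9 [0.6345 0.2016 0.2502] [[-0.001, 0.996, 0.085], [0.001, -0.085, 0.996], [1.0, 0.001, -0.001]] [ 0.1 -0.4 -1.4] 0.05744345311959827 65.3500485420227 [-0.3    0.933  1.808  1.372  1.653 -1.18 ]
xyz [-0.3455, 0.0013, -0.0036] rot [-0.0012, 0.0003, 0.0004] rows 2.7643662727389753
```

Call:
send_rows(plan=[{"xyz": [-0.08, 0, 0], "delta_rot": [0, 0, 0]}, {"xyz": [-0.16, 0, 0], "delta_rot": [0, 0, 0]}, {"xyz": [-0.24, 0, 0], "delta_rot": [0, 0, 0]}, {"xyz": [-0.3, 0, 0], "delta_rot": [0, 0, 0]}, {"xyz": [-0.34, 0, 0], "delta_rot": [0, 0, 0]}])

```text
time: 13.4
tcp_pos: [0.6364, 0.1998, 0.1148]
tcp_rot: [[-0.003, 0.996, 0.087], [-0.0, -0.087, 0.996], [1.0, 0.003, 0.001]]
contact_force: [-0.4, 0.1, -1.8]
width: 0.0574
gripper_force: 65.4
```

Call:
send_rows(plan=[{"xyz": [-0.006, 0, 0], "delta_rot": [0, 0, 0]}, {"xyz": [-0.012, 0, 0], "delta_rot": [0, 0, 0]}, {"xyz": [-0.012, 0, 0], "delta_rot": [0, 0, 0]}])

```text
time: 13.7
tcp_pos: [0.6359, 0.2003, 0.111]
tcp_rot: [[-0.004, 0.996, 0.087], [-0.002, -0.087, 0.996], [1.0, 0.004, 0.002]]
contact_force: [0.6, 0.5, -1.7]
width: 0.0568
gripper_force: 65.4
```

Slow descent until contact.

Call:
send_rows(plan=[{"xyz": [-0.005, 0, 0], "delta_rot": [0, 0, 0]}, {"xyz": [-0.01, 0, 0], "delta_rot": [0, 0, 0]}, {"xyz": [-0.01, 0, 0], "delta_rot": [0, 0, 0]}])

```text
time: 14.0
tcp_pos: [0.6355, 0.2006, 0.1059]
tcp_rot: [[-0.003, 0.996, 0.087], [-0.002, -0.087, 0.996], [1.0, 0.002, 0.002]]
contact_force: [0.6, 0.7, -2.6]
width: 0.057
gripper_force: 65.4
```

Call:
send_rows(plan=[{"xyz": [-0.005, 0, 0], "delta_rot": [0, 0, 0]}, {"xyz": [-0.005, 0, 0], "delta_rot": [0, 0, 0]}])

```text
time: 14.2
tcp_pos: [0.6356, 0.2005, 0.1049]
tcp_rot: [[-0.003, 0.996, 0.087], [-0.004, -0.087, 0.996], [1.0, 0.003, 0.004]]
contact_force: [0.2, -0.7, 8.7]
width: 0.0573
gripper_force: 65.4
```

Call:
send_rows(plan=[{"xyz": [0, 0, 0], "delta_rot": [0, 0, 0]}, {"xyz": [0, 0, 0], "delta_rot": [0, 0, 0]}, {"xyz": [0, 0, 0], "delta_rot": [0, 0, 0]}, {"xyz": [0, 0, 0], "delta_rot": [0, 0, 0]}, {"xyz": [0, 0, 0], "delta_rot": [0, 0, 0]}], hand=0)

```text
time: 14.7
tcp_pos: [0.6354, 0.2006, 0.1038]
tcp_rot: [[-0.002, 0.996, 0.087], [-0.002, -0.087, 0.996], [1.0, 0.002, 0.002]]
contact_force: [-0.1, -0.3, 1.6]
width: 0.0857
gripper_force: 0.0
```

Call:
send_rows(plan=[{"xyz": [0.02, 0, 0], "delta_rot": [0, 0, 0]}, {"xyz": [0.06, 0, 0], "delta_rot": [0, 0, 0]}, {"xyz": [0.14, 0, 0], "delta_rot": [0, 0, 0]}, {"xyz": [0.24, 0, 0], "delta_rot": [0, 0, 0]}, {"xyz": [0.34, 0, 0], "delta_rot": [0, 0, 0]}])

```text
time: 15.2
tcp_pos: [0.6348, 0.2004, 0.2422]
tcp_rot: [[-0.002, 0.996, 0.087], [-0.002, -0.087, 0.996], [1.0, 0.002, 0.003]]
contact_force: [0.5, -0.5, -0.5]
width: 0.0853
gripper_force: 0.0
```

Call:
send_rows(plan=[{"xyz": [0.1, 0, 0], "delta_rot": [0, 0, 0]}, {"xyz": [0.15, 0, 0], "delta_rot": [0, 0, 0]}, {"xyz": [0.15, 0, 0], "delta_rot": [0, -0.07, 0]}, {"xyz": [0.15, 0, 0], "delta_rot": [0, -0.14, 0]}, {"xyz": [0.15, 0, 0], "delta_rot": [0, -0.21, 0]}])

```text
time: 15.7
tcp_pos: [0.635, 0.1993, 0.3013]
tcp_rot: [[0.035, 0.996, 0.082], [0.427, -0.089, 0.9], [0.903, 0.004, -0.429]]
contact_force: [0.2, 0.9, -0.1]
width: 0.085
gripper_force: 0.0
```

```bash
python3 - <<'E'
from h import *
st(); go([.635,.2,.3],Rside(np.radians(85),0))
E
```

```text
15.7 [0.635  0.1993 0.3013] [[0.035, 0.996, 0.082], [0.427, -0.089, 0.9], [0.903, 0.004, -0.429]] [ 0.2  0.9 -0.1] 0.08500826716881861 0.0 [-0.249  0.611  1.795  1.156  1.346 -0.828]
xyz [-0.0022, -0.0001, 0.0031] rot [0.0022, -0.5384, 0.0] rows 7.537509856548043
```

Call:
send_rows(plan=[{"xyz": [0, 0, 0], "delta_rot": [0, -0.07, 0]}, {"xyz": [0, 0, 0], "delta_rot": [0, -0.14, 0]}, {"xyz": [0, 0, 0], "delta_rot": [0, -0.21, 0]}, {"xyz": [0, 0, 0], "delta_rot": [0, -0.28, 0]}, {"xyz": [0, 0, 0], "delta_rot": [0, -0.35, 0]}])

```text
time: 16.2
tcp_pos: [0.6351, 0.1996, 0.3026]
tcp_rot: [[0.08, 0.996, 0.04], [0.919, -0.089, 0.383], [0.385, 0.007, -0.923]]
contact_force: [-1.6, 0.8, -0.8]
width: 0.0852
gripper_force: 0.0
```

Call:
send_rows(plan=[{"xyz": [0, 0, 0], "delta_rot": [0, -0.07, 0]}, {"xyz": [0, 0, 0], "delta_rot": [0, -0.14, 0]}, {"xyz": [0, 0, 0], "delta_rot": [0, -0.188, 0]}, {"xyz": [0, 0, 0], "delta_rot": [0, -0.188, 0]}, {"xyz": [0, 0, 0], "delta_rot": [0, -0.188, 0]}])

```text
time: 16.7
tcp_pos: [0.6341, 0.2009, 0.3002]
tcp_rot: [[0.086, 0.996, 0.003], [0.996, -0.086, 0.009], [0.009, 0.002, -1.0]]
contact_force: [-0.4, 0.3, -0.0]
width: 0.0851
gripper_force: 0.0
```

```bash
python3 - <<'E'
from h import *
st(); go([.635,.2,.3],Rside(np.radians(85),0))
w=snap('wrist','w7'); s=snap('side','s7')
a=cv2.resize(w['img'],(520,390)); b=cv2.resize(s['img'][80:210,165:255],None,fx=3,fy=3)
cv2.imwrite('pics/w7b.png',np.hstack([a,b[:390,:270]]))
E
```

```text
16.7 [0.6341 0.2009 0.3002] [[0.086, 0.996, 0.003], [0.996, -0.086, 0.009], [0.009, 0.002, -1.0]] [-0.4  0.3 -0. ] 0.08511158524912792 0.0 [0.257 0.454 1.499 0.008 1.184 0.34 ]
xyz [-0.0021, 0.0023, 0.0006] rot [0.0009, -0.0042, 0.0007] rows 0.06037800925980494
```

View pics/w7b.png

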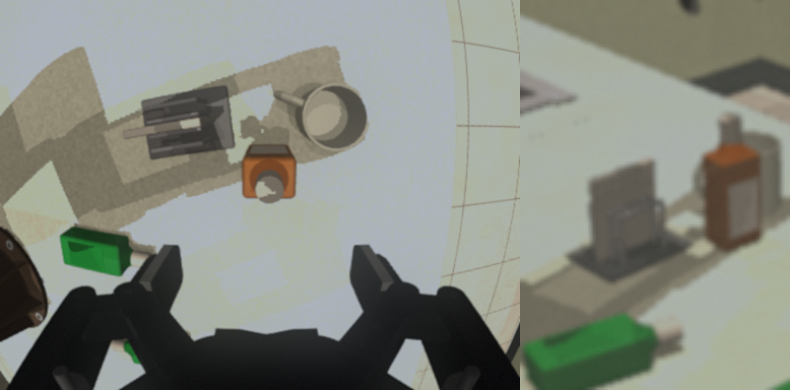

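The bottle stands upright by itself in front of the mug, with its cap top at about (270,189) in the left panel. The divider is still in the rack.

```bash
python3 - <<'E'
from h import *
d=load('w7'); k=520/512
print(plane(d,270/k,189/k,.165,True), plane(d,269/k,175/k,.12,True))
im=d['img']; m=cv2.inRange(cv2.cvtColor(im,cv2.COLOR_BGR2HSV),(3,110,50),(20,255,255)); m[:,:225]=0;m[:,310:]=0;m[210:]=0
c=max(cv2.findContours(m,0,2)[0],key=cv2.contourArea); r=cv2.minAreaRect(c); print(r,[np.round(plane(d,*p,.12,True),3).tolist() for p in cv2.boxPoints(r)])
E
```

```text
[0.63861292 0.20209348 0.165     ] [0.63850051 0.20510993 0.12      ]
((263.9171447753906, 170.06533813476562), (52.359256744384766, 47.09091567993164), 1.5481576919555664) [[0.606, 0.185, 0.12], [0.613, 0.236, 0.12], [0.668, 0.23, 0.12], [0.663, 0.178, 0.12]]
```

Call:
send_rows(plan=[{"xyz": [0.001, 0.006, 0.1], "delta_rot": [0, -0.002, 0]}, {"xyz": [0.001, 0.006, 0.2], "delta_rot": [0, -0.002, 0]}, {"xyz": [0.001, 0.006, 0.28], "delta_rot": [0, -0.002, 0]}, {"xyz": [0.001, 0.006, 0.34], "delta_rot": [0, -0.002, 0]}, {"xyz": [0.001, 0.006, 0.37], "delta_rot": [0, -0.002, 0]}])

```text
time: 17.3
tcp_pos: [0.6367, 0.1995, 0.1496]
tcp_rot: [[0.089, 0.996, -0.001], [0.996, -0.089, 0.002], [0.002, -0.001, -1.0]]
contact_force: [-0.3, -0.2, -0.2]
width: 0.0853
gripper_force: 0.0
```

Call:
send_rows(plan=[{"xyz": [0, 0, 0], "delta_rot": [0, 0, 0]}, {"xyz": [0, 0, 0], "delta_rot": [0, 0, 0]}])

```text
time: 17.5
tcp_pos: [0.6384, 0.2008, 0.1528]
tcp_rot: [[0.088, 0.996, 0.003], [0.996, -0.088, 0.003], [0.003, 0.003, -1.0]]
contact_force: [0.4, -0.5, 0.3]
width: 0.0854
gripper_force: 0.0
```

Close on the cap.

Call:
send_rows(plan=[{"xyz": [0, 0, 0], "delta_rot": [0, 0, 0]}, {"xyz": [0, 0, 0], "delta_rot": [0, 0, 0]}, {"xyz": [0, 0, 0], "delta_rot": [0, 0, 0]}, {"xyz": [0, 0, 0], "delta_rot": [0, 0, 0]}, {"xyz": [0, 0, 0], "delta_rot": [0, 0, 0]}], hand=1, squeeze=60)

```text
time: 18.0
tcp_pos: [0.638, 0.2015, 0.1525]
tcp_rot: [[0.087, 0.996, 0.003], [0.996, -0.087, 0.002], [0.003, 0.003, -1.0]]
contact_force: [-1.9, 0.9, 7.1]
width: 0.0254
gripper_force: 58.6
```

Call:
send_rows(plan=[{"xyz": [0, 0, 0], "delta_rot": [0, 0, 0]}, {"xyz": [0, 0, 0], "delta_rot": [0, 0, 0]}, {"xyz": [0, 0, -0.03], "delta_rot": [0, 0, 0]}, {"xyz": [0, 0, -0.08], "delta_rot": [0, 0, 0]}, {"xyz": [0, 0, -0.16], "delta_rot": [0, 0, 0]}])

```text
time: 18.5
tcp_pos: [0.6365, 0.2009, 0.2154]
tcp_rot: [[0.087, 0.996, -0.001], [0.996, -0.087, 0.001], [0.001, -0.001, -1.0]]
contact_force: [-0.5, -0.5, -1.8]
width: 0.0251
gripper_force: 59.3
```

Call:
send_rows(plan=[{"xyz": [0, 0, -0.1], "delta_rot": [0, 0, 0]}, {"xyz": [0, 0, -0.2], "delta_rot": [0, 0, 0]}, {"xyz": [0, 0, -0.24], "delta_rot": [0, 0, 0]}])

```text
time: 18.8
tcp_pos: [0.6386, 0.2014, 0.3169]
tcp_rot: [[0.087, 0.996, 0.008], [0.996, -0.087, 0.003], [0.004, 0.007, -1.0]]
contact_force: [0.9, -0.2, -1.9]
width: 0.0255
gripper_force: 59.5
```

```bash
python3 - <<'E'
from h import *
st(); R=Rside(np.radians(103.4),0); f=go([.58,-.03,.31],R); f=go([.504,-.3165,.31],R,f)
E
```

```text
18.8 [0.6386 0.2014 0.3169] [[0.087, 0.996, 0.008], [0.996, -0.087, 0.003], [0.004, 0.007, -1.0]] [ 0.9 -0.2 -1.9] 0.025489819210931165 59.502514600753784 [2.590e-01 4.470e-01 1.469e+00 1.000e-03 1.217e+00 3.460e-01]
xyz [-0.589, -0.0957, 0.0143] rot [0.0037, -0.0014, -0.1532] rows 4.775035384049815
xyz [-0.6527, -0.3508, 0.0] rot [0.0, 0.0, 0.0] rows 5.928178472347133
```

Call:
send_rows(plan=[{"xyz": [-0.05, -0.01, 0], "delta_rot": [0, 0, -0.01]}, {"xyz": [-0.13, -0.02, 0], "delta_rot": [0, 0, -0.03]}, {"xyz": [-0.22, -0.035, 0], "delta_rot": [0, 0, -0.06]}, {"xyz": [-0.31, -0.05, 0], "delta_rot": [0, 0, -0.09]}, {"xyz": [-0.4, -0.065, 0], "delta_rot": [0, 0, -0.12]}])

```text
time: 19.3
tcp_pos: [0.5969, 0.0427, 0.3121]
tcp_rot: [[-0.167, 0.986, 0.003], [0.986, 0.166, 0.002], [0.001, 0.003, -1.0]]
contact_force: [0.7, -1.0, -1.8]
width: 0.0252
gripper_force: 59.4
```

```bash
python3 - <<'E'
from h import *
st(); R=Rside(np.radians(103.4),0); f=go([.548,-.15,.31],R); f=go([.504,-.3165,.31],R,f)
E
```

```text
19.3 [0.5969 0.0427 0.3121] [[-0.167, 0.986, 0.003], [0.986, 0.166, 0.002], [0.001, 0.003, -1.0]] [ 0.7 -1.  -1.8] 0.0252033598057284 59.40292775630951 [ 0.02   0.346  1.64   0.002  1.153 -0.148]
xyz [-0.4547, -0.2008, 0.004] rot [0.0014, -0.0007, -0.0318] rows 3.976619489221758
xyz [-0.3794, -0.2035, 0.0] rot [0.0, 0.0, 0.0] rows 3.4443141552419405
```

Call:
send_rows(plan=[{"xyz": [-0.09, -0.04, 0], "delta_rot": [0, 0, -0.01]}, {"xyz": [-0.18, -0.08, 0], "delta_rot": [0, 0, -0.02]}, {"xyz": [-0.27, -0.12, 0], "delta_rot": [0, 0, -0.032]}, {"xyz": [-0.36, -0.16, 0], "delta_rot": [0, 0, -0.032]}, {"xyz": [-0.45, -0.2, 0], "delta_rot": [0, 0, -0.032]}])

```text
time: 19.8
tcp_pos: [0.5474, -0.1482, 0.3117]
tcp_rot: [[-0.229, 0.973, 0.003], [0.973, 0.229, 0.002], [0.001, 0.003, -1.0]]
contact_force: [-0.4, -1.0, -2.4]
width: 0.0251
gripper_force: 59.4
```

```bash
python3 - <<'E'
from h import *
st(); R=Rside(np.radians(103.4),0); f=go([.504,-.3165,.31],R)
E
```

```text
19.8 [ 0.5474 -0.1482  0.3117] [[-0.229, 0.973, 0.003], [0.973, 0.229, 0.002], [0.001, 0.003, -1.0]] [-0.4 -1.  -2.4] 0.02512247241863595 59.41416800022125 [-0.319  0.3    1.709  0.003  1.13  -0.552]
xyz [-0.3847, -0.2021, 0.0032] rot [0.0015, -0.0005, -0.0011] rows 3.4764712808056792
```

Call:
send_rows(plan=[{"xyz": [-0.1, -0.05, 0], "delta_rot": [0, 0, 0]}, {"xyz": [-0.2, -0.1, 0], "delta_rot": [0, 0, 0]}, {"xyz": [-0.3, -0.15, 0], "delta_rot": [0, 0, 0]}, {"xyz": [-0.36, -0.19, 0], "delta_rot": [0, 0, 0]}, {"xyz": [-0.385, -0.202, 0.003], "delta_rot": [0.0015, 0, 0]}])

```text
time: 20.3
tcp_pos: [0.5035, -0.3178, 0.3099]
tcp_rot: [[-0.227, 0.974, -0.001], [0.974, 0.227, 0.001], [0.001, -0.0, -1.0]]
contact_force: [0.5, 0.3, -2.4]
width: 0.0252
gripper_force: 59.4
```

Call:
send_rows(plan=[{"xyz": [0, 0, 0], "delta_rot": [0, 0, 0]}, {"xyz": [0, 0, 0], "delta_rot": [0, 0, 0]}, {"xyz": [0, 0, 0], "delta_rot": [0, 0, 0]}])

```text
time: 20.6
tcp_pos: [0.5051, -0.314, 0.3095]
tcp_rot: [[-0.23, 0.973, -0.001], [0.973, 0.23, 0.002], [0.002, -0.0, -1.0]]
contact_force: [0.5, -0.7, -2.7]
width: 0.0253
gripper_force: 59.4
```

```bash
python3 - <<'E'
from h import *
st(); R=Rside(np.radians(103.4),0); f=go([.504,-.3165,.162],R)
d=snap('top','t8'); im=d['img']; m=cv2.inRange(cv2.cvtColor(im,cv2.COLOR_BGR2HSV),(3,100,50),(20,255,255))
for tag in('side',):
    s=snap(tag,'s8'); m=cv2.inRange(cv2.cvtColor(s['img'],cv2.COLOR_BGR2HSV),(3,110,50),(14,255,255))
    c=[c for c in cv2.findContours(m,0,2)[0] if cv2.contourArea(c)>60]; print([(cv2.boundingRect(x),cv2.minAreaRect(x)) for x in c])
    print([np.round(proj(s,[.504,-.3165,z])) for z in(.155,.275,.01)])
E
```

```text
20.6 [ 0.5051 -0.314   0.3095] [[-0.23, 0.973, -0.001], [0.973, 0.23, 0.002], [0.002, -0.0, -1.0]] [ 0.5 -0.7 -2.7] 0.025286344327806257 59.39428746700287 [-6.080e-01  3.450e-01  1.648e+00  1.000e-03  1.150e+00 -8.410e-01]
xyz [-0.0059, -0.0041, 0.3686] rot [-0.0001, -0.0008, -0.0007] rows 2.94954965770272
[((340, 179, 18, 21), ((348.1756896972656, 188.94593811035156), (15.124707221984863, 20.22107696533203), 9.462321281433105)), ((319, 144, 26, 52), ((328.88238525390625, 168.47061157226562), (21.828205108642578, 50.447410583496094), 14.03624439239502))]
[array([328., 191.]), array([333., 150.]), array([324., 235.])]
```

Call:
send_rows(plan=[{"xyz": [-0.004, -0.003, 0.07], "delta_rot": [0, 0, 0]}, {"xyz": [-0.004, -0.003, 0.14], "delta_rot": [0, 0, 0]}, {"xyz": [-0.004, -0.003, 0.21], "delta_rot": [0, 0, 0]}, {"xyz": [-0.004, -0.003, 0.28], "delta_rot": [0, 0, 0]}, {"xyz": [-0.004, -0.003, 0.34], "delta_rot": [0, 0, 0]}])

```text
time: 21.2
tcp_pos: [0.5039, -0.316, 0.172]
tcp_rot: [[-0.23, 0.973, -0.001], [0.973, 0.23, 0.002], [0.002, -0.001, -1.0]]
contact_force: [0.0, -0.9, -1.8]
width: 0.0253
gripper_force: 59.5
```

Call:
send_rows(plan=[{"xyz": [0, 0, 0.01], "delta_rot": [0, 0, 0]}, {"xyz": [0, 0, 0.02], "delta_rot": [0, 0, 0]}, {"xyz": [0, 0, 0.02], "delta_rot": [0, 0, 0]}])

```text
time: 21.5
tcp_pos: [0.5044, -0.3168, 0.166]
tcp_rot: [[-0.23, 0.973, 0.0], [0.973, 0.23, 0.001], [0.001, 0.0, -1.0]]
contact_force: [-0.2, -0.4, -2.3]
width: 0.0251
gripper_force: 59.3
```

Call:
send_rows(plan=[{"xyz": [0, 0, 0.005], "delta_rot": [0, 0, 0]}, {"xyz": [0, 0, 0.01], "delta_rot": [0, 0, 0]}, {"xyz": [0, 0, 0.01], "delta_rot": [0, 0, 0]}])

```text
time: 21.8
tcp_pos: [0.504, -0.3169, 0.1616]
tcp_rot: [[-0.229, 0.973, -0.0], [0.973, 0.229, 0.001], [0.001, -0.0, -1.0]]
contact_force: [-0.7, 0.9, -1.5]
width: 0.0254
gripper_force: 59.3
```

Call:
send_rows(plan=[{"xyz": [0, 0, 0.004], "delta_rot": [0, 0, 0]}, {"xyz": [0, 0, 0.006], "delta_rot": [0, 0, 0]}, {"xyz": [0, 0, 0.006], "delta_rot": [0, 0, 0]}])

```text
time: 22.1
tcp_pos: [0.5038, -0.3169, 0.1588]
tcp_rot: [[-0.229, 0.973, -0.001], [0.973, 0.229, 0.001], [0.002, -0.0, -1.0]]
contact_force: [0.5, 0.5, -2.4]
width: 0.0253
gripper_force: 59.3
```

Call:
send_rows(plan=[{"xyz": [0, 0, 0.003], "delta_rot": [0, 0, 0]}, {"xyz": [0, 0, 0.003], "delta_rot": [0, 0, 0]}])

```text
time: 22.3
tcp_pos: [0.5039, -0.3169, 0.1576]
tcp_rot: [[-0.229, 0.973, -0.001], [0.973, 0.229, 0.001], [0.001, -0.0, -1.0]]
contact_force: [-0.3, -0.6, -2.4]
width: 0.0254
gripper_force: 59.8
```

Call:
send_rows(plan=[{"xyz": [0, 0, 0.0025], "delta_rot": [0, 0, 0]}, {"xyz": [0, 0, 0.0025], "delta_rot": [0, 0, 0]}])

```text
time: 22.5
tcp_pos: [0.5041, -0.3172, 0.1575]
tcp_rot: [[-0.229, 0.973, 0.0], [0.973, 0.229, 0.0], [0.0, 0.0, -1.0]]
contact_force: [-2.9, -0.4, 11.3]
width: 0.0251
gripper_force: 60.9
```

Contact with the floor. Release and rise.

Call:
send_rows(plan=[{"xyz": [0, 0, 0], "delta_rot": [0, 0, 0]}, {"xyz": [0, 0, 0], "delta_rot": [0, 0, 0]}, {"xyz": [0, 0, 0], "delta_rot": [0, 0, 0]}, {"xyz": [0, 0, 0], "delta_rot": [0, 0, 0]}, {"xyz": [0, 0, 0], "delta_rot": [0, 0, 0]}], hand=0)

```text
time: 23.0
tcp_pos: [0.5038, -0.3168, 0.1566]
tcp_rot: [[-0.229, 0.973, -0.001], [0.973, 0.229, 0.001], [0.002, -0.0, -1.0]]
contact_force: [0.4, 0.2, -1.1]
width: 0.0853
gripper_force: 0.0
```

Call:
send_rows(plan=[{"xyz": [0, 0, -0.03], "delta_rot": [0, 0, 0]}, {"xyz": [0, 0, -0.1], "delta_rot": [0, 0, 0]}, {"xyz": [0, 0, -0.2], "delta_rot": [0, 0, 0]}, {"xyz": [0, 0, -0.3], "delta_rot": [0, 0, 0]}, {"xyz": [0, 0, -0.35], "delta_rot": [0, 0, 0]}])

```text
time: 23.5
tcp_pos: [0.5048, -0.3176, 0.3012]
tcp_rot: [[-0.229, 0.973, 0.003], [0.973, 0.229, -0.001], [-0.002, 0.003, -1.0]]
contact_force: [0.9, -0.7, -0.8]
width: 0.0856
gripper_force: 0.0
```

Call:
send_rows(plan=[{"xyz": [0, 0, 0], "delta_rot": [0, 0, 0]}, {"xyz": [0, 0, 0], "delta_rot": [0, 0, 0]}, {"xyz": [0, 0, 0], "delta_rot": [0, 0, 0]}])

```text
time: 23.8
tcp_pos: [0.5035, -0.3167, 0.296]
tcp_rot: [[-0.229, 0.973, -0.002], [0.973, 0.229, 0.002], [0.002, -0.001, -1.0]]
contact_force: [0.2, -0.0, 0.8]
width: 0.0856
gripper_force: 0.0
```

```bash
python3 - <<'E'
from h import *
st(); s=snap('side','s9'); t=snap('top','t9'); t0=load('top0'); w=snap('wrist','w9')
P=lambda p:np.round(proj(s,p)).tolist()
m=cv2.inRange(cv2.cvtColor(s['img'],cv2.COLOR_BGR2HSV),(3,110,50),(14,255,255))
for c in cv2.findContours(m,0,2)[0]:
    if cv2.contourArea(c)>60: print(cv2.boundingRect(c),cv2.minAreaRect(c))
print('expect axis',P([.504,-.317,.08]),P([.504,-.317,.125]),P([.504,-.317,.17]),'cap px',s['img'][int(P([.504,-.317,.155])[1]),int(P([.504,-.317,.155])[0])])
# wrist: cap top position, shoulder ring
mw=cv2.inRange(cv2.cvtColor(w['img'],cv2.COLOR_BGR2HSV),(3,110,40),(20,255,255)); mw[:100]=0
c=max(cv2.findContours(mw,0,2)[0],key=cv2.contourArea); r=cv2.minAreaRect(c); print(r,[np.round(plane(w,*p,.125,True),3).tolist() for p in cv2.boxPoints(r)])
# rack / mug / jar unchanged since start (divider aside)
for n,(a,b,e,f) in dict(mug=(85,140,95,145),jar=(90,125,290,330)).items(): print(n,cv2.absdiff(t['img'],t0['img'])[a:b,e:f].mean())
E
```

```text
23.8 [ 0.5035 -0.3167  0.296 ] [[-0.229, 0.973, -0.002], [0.973, 0.229, 0.002], [0.002, -0.001, -1.0]] [ 0.2 -0.   0.8] 0.08556558351921974 0.0 [-6.130e-01  3.570e-01  1.665e+00  1.000e-03  1.123e+00 -8.440e-01]
(316, 198, 23, 29) ((326.0577087402344, 211.21153259277344), (20.199962615966797, 28.240724563598633), 11.309932708740234)
(341, 179, 17, 21) ((348.37310791015625, 189.2766571044922), (16.173080444335938, 19.592939376831055), 4.085616588592529)
expect axis [326.0, 215.0] [327.0, 201.0] [329.0, 186.0] cap px [ 98 109 116]
((262.0, 171.0), (52.0, 54.0), 90.0) [[0.47, -0.29, 0.125], [0.523, -0.277, 0.125], [0.537, -0.331, 0.125], [0.481, -0.344, 0.125]]
mug 27.75721212121212
jar 28.785
```

The bottle stands on the caddy floor with its axis at the expected pixels, and the jar hasn't moved in the side view. Handing in.

```bash
python3 -c "
from plant import hand_in
print(hand_in())"
```

```text
the job is handed in; nothing more can be done
None
```

The job is handed in after 23.8 s of robot time: the divider stands in the rack's middle slot, and the bottle stands upright on the caddy floor, regripped by its cap after being stood on the open counter; the arm never touched the mug or jar.

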